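# Turn a supply unit against the corner post and slide it home in the test bay

## Robot

A 7-joint arm with a two-finger parallel gripper is mounted at the origin on the work surface. World frame = base frame: x ahead of the robot, y to its left, z up, the work surface at z = 0. Lengths are in m, angles in rad, forces in N, time in s.
With the tool pointing down it reaches from about 0.425 to 1.025 m from the base axis. Payload 3.6 kg.
Tool frame: the origin (TCP) lies where the fingers leave the gripper's body, on its centre line; the fingertips stand 73 mm ahead of it and the grasp point (between the pads) lies 54 mm ahead of it (env.tip_reach is the distance from the TCP to the fingertips, in m); z points along the fingers, x is the direction in which the jaws open and shut, and the axes are right-handed (so a half turn about z gives the same grasp; the last joint's range is limited). The gripper opens to 85 mm and grips with 20 to 120 N. Pads are 22 mm wide; open, the fingers measure 114 mm over their backs; the gripper's body (76 mm by 85 mm) begins 54 mm behind the grasp point. The pads swing forward as they close: fully open they stand 13 mm farther back than shut.
Start: joints at [-1.327, 0.591, 0.048, 1.609, -0.033, 0.943, -0.034], TCP at [0.24, 0.684, 0.304] pointing down, gripper open.
Joint ranges: [-2.69, 2.69], [-0.47, 2.24], [-1.27, 1.36], [0.19, 2.51], [-1.53, 4.68], [0.08, 2.07], [-3.09, 3.09]. Speed limits (rad/s): [2.57, 2.57, 3.14, 3.14, 3.14, 3.14, 3.14].

## Interface

Orientations are given as a unit quaternion [x, y, z, w].
In Python, from cell import env gives the robot as it stands. The module is installed in compiled form; this text tells all that it offers.
- The arm moves only by the tool carry_out, never from a script. Its argument "increments" is a list of rows, each an object with "slide": the shift along the tool's x, y, z in m, a list of three; "dr": the turn, a rotation vector about the tool's x, y, z in rad, a list of three; "claw": the closure, from 0 (fully open) to 1 (shut). A call has 1 to 20 rows; each row is the pose to reach, as a shift and turn from the pose measured when the call began, along the tool's axes at that moment; what a row does not reach only later rows make up. A row lasts 1/10 s, in which the tool goes at most 50 mm and 8.59 degrees, less where a joint would pass 70% of its speed; a pose out of reach is approached as far as the arm can. A call with a gripper value outside its range is refused whole. The fingers move at their own pace and stop on an object; the grip force is fixed at half the most. Time passes only in rows, so rows that repeat a pose let the fingers close. It gives the time, the measured TCP pose, the force and the opening at its end, in the units of the state.
- env.sense(): the state, without advancing time (a new reading comes with each control period).
- env.camera(name): name is "side" or "top" or "wrist"; returns (picture, depth): 384x512x3 uint8, red, green, blue; 384x512 float32, m along the optical axis (not along the pixel's ray), 0 where there is no reading.
- env.get_calibration(name): a dict with "fx", "fy", "cx", "cy" (pixels), "world_to_cam" (4x4, takes a point from world to camera coordinates). Camera axes: x right, y up, looking along -z (the intrinsics and any distortion apply to the point x, -y, -z); pixel columns grow to the right and rows downward; lengths in m; the calibration is good to about 2 mm. A picture is of the moment at which its call begins: read the wrist's pose just before it. get_calibration takes no time and is no camera call; for the wrist camera it gives the pose at the moment of the call.
- env.sign_off(): hands the job in, once; it reports no verdict.
The state is a dict: "t": time; "joint_pos": joint angles; "qvel": joint speeds; "joint_efforts": joint torques, N m; "tool_pos": TCP position; "ee_rot": TCP orientation; "wrist_force": force on the tool from outside, world axes, zero at the start; "torque": the same for the moment, N m; "finger_gap": finger opening in m.
Only numpy, scipy, OpenCV 4.12 (cv2) and the standard library are available. Lean on these libraries where they do the work, as an engineer would, in place of code of your own. Each camera call takes 0.05 s, during which the arm holds its last target.

## Task

Pick the plug adapter out of the test bay and set it down gently, standing upright, in the steel tray. Then turn the square supply unit a quarter turn anticlockwise (seen from above) by pushing it against the bay's corner post, so that its socket side faces the fence, and slide it along the fence, under the lamp, until it sits fully home in the bay's inner corner, flush with both fence and end stop. Keep the unit flat on the bench all the way, do not bump the lamp, and leave the other things on the bench where they are.

Things in the scene. Friction and masses are not known exactly. Their poses are not given: they have to be found in the camera images.
- bay: Test bay, fixed: an L of aluminium bar 30 mm high, 12 mm thick, no floor. Origin at bench level at its mouth. x runs along the fence into the bay (roughly to the robot's left), -y from the fence to the open side. Fence's inner face: plane y = 0, x = 16 to 215 mm. End stop's inner face: plane x = 215, y = 12 to -95 mm. A black strip on the fence at x = 165 marks where the socket belongs.
- post: Corner post, fixed: upright round steel pin 16 mm in diameter, 55 mm high, at the mouth end of the fence; its centre lies at x = 8, y = 8 mm in the bay's frame, so it touches the plane of the fence's inner face. Origin at its foot.
- seat (a point): Point on the bench where the middle of the unit's underside must end: x = 165, y = -50 mm in the bay's frame.
- lamp: Bar lamp, fixed: foot 84 mm across, 14 mm high, on the bay's open side; 16 mm upright; level white bar over the bay. Origin under the foot's centre; axes parallel to the bay's. Bar: x -28 to 28, y -25 to 165 mm, underside 159 mm, top 183 mm above the bench. It hangs over where the unit's rear face ends, so the hand must lean back out of the bay to reach beneath.
- unit: Square supply unit: loose white plastic box 100 x 100 x 45 mm high, about 0.45 kg, too wide to grip. Origin at the centre of its underside; x points out of the side with the black socket (black lip on that top edge). It starts before the bay's mouth, socket side roughly along the bay's x; at the end its x must point along the bay's +y, at the fence.
- socket (a point): Centre of the unit's socket side, 50 mm from the unit's middle, 22 mm up.
- adapter: Plug adapter, a loose black plastic block 50 mm (x) by 34 mm (y) by 45 mm high, about 0.12 kg, standing in the bay, near or under the lamp's bar; its x axis lies roughly along the bay's x. Origin at the centre of its underside. It is gripped across its 34 mm.
- tray: Open steel parts tray, fixed, 120 (x) by 110 (y) mm outside, walls 4 mm thick, 25 mm high, floor 4 mm thick, on the bench beyond the bay's end stop. Origin at the centre of its underside.
- spool: Bystander: solder spool 54 mm across, 36 mm high, on the bay's open side. Origin at the centre of its underside.
- jar: Bystander: glass jar 60 mm across, 75 mm high, on the open side beyond the lamp. Origin at the centre of its underside.
- outlet: Bystander: white wall socket 62 x 62 x 34 mm, beside the tray. Origin at the centre of its underside.
- driver: Bystander: screwdriver 170 mm long, lying flat along its own x. Origin near its middle at bench level.
Mind the look-alikes: they are no part of the job. What is shaped like the unit but brown or orange is not meant.

How it is judged:
On the way, in this order (a step that is already met when the one before it is completed fails the run):
1. the adapter stands in the tray, let go (x of adapter in the frame of tray between -0.05 and 0.05 m and y of adapter in the frame of tray between -0.045 and 0.045 m and z of adapter in the frame of tray below 0.012 m and angle between adapter's own z axis and vertical below 0.15 rad and contact force between adapter and the fingers below 0.1 N and linear speed of adapter below 0.02 m/s), for 0.2 s.
2. the unit bears against the corner post while it is part-turned (25 to 75 degrees) (contact force between unit and post above 0.2 N and angle between the x axis of unit and the x axis of bay, either way round between 0.44 and 1.31 rad), for 0.04 s.
3. the unit has made its quarter turn: socket side towards the fence, within 10 degrees (angle between the x axis of unit and the y axis of bay, either way round below 0.17 rad and x of bay in the frame of unit above 0 m), for 0.1 s.
At the end, for the whole second after the job is handed in: The unit rests flat on the bench with its middle within 6 mm of the seat point (flush in the corner of fence and end stop), socket side within 6 mm of the fence and square to it within 3 degrees, at rest; the adapter stands upright (within 9 degrees) on the tray's floor, let go and at rest (all of step 1 and horizontal distance between unit and seat below 0.006 m and angle between the x axis of unit and the y axis of bay, either way round below 0.05 rad and y of socket in the frame of bay above -0.006 m and height (world z) of unit below 0.004 m and angle between unit's own z axis and vertical below 0.05 rad and linear speed of unit below 0.01 m/s); the robot touches nothing.
It fails at once if the unit is lifted or tipped off the bench (height (world z) of unit above 0.012 m or angle between unit's own z axis and vertical above 0.15 rad).
It fails at once if the lamp is bumped (more than 3 N) (contact force between lamp and anything else above 3 N).
It fails at once if the adapter is dropped or thrown (linear speed of adapter above 0.6 m/s and contact force between adapter and the fingers below 0.1 N).
It fails at once if a bystander is moved more than 25 mm (distance of any of spool, jar, outlet, driver from where it was at the start of the episode above 0.025 m).
It also fails if it takes over 72 s, if anything falls off the work surface, if the arm or the gripper's body presses on something with over 40 N, if the wrist force passes 120 N, or if a joint passes its speed limit or range.

## Working session

There is one attempt and no reset: what is moved stays moved. The work goes in short steps, Python scripts to look and compute and a tool call to move; the robot and the scene stay as the last step left them, time stands still between calls to the robot, and variables do not carry over. Pictures are saved under pics/ and viewed, and the job is handed in when it is done.

Besides the shell and the picture viewer there is one more tool, called by a JSON object that holds its "api" and its "payload", one argument or row to a line. carry_out: Moves the arm, as the interface text tells. Its arguments: {"type":"object","properties":{"increments":{"type":"array"}},"required":["increments"]}

```bash
mkdir -p pics
cat > h.py <<'E'
import numpy as np,cv2
from cell import env
from scipy.spatial.transform import Rotation as R
def save(n,f):
    p,d=env.camera(n); c=env.get_calibration(n)
    cv2.imwrite(f'pics/{f}.png',p[:,:,::-1]); np.savez(f'pics/{f}.npz',p=p,d=d,**{k:np.array(v) for k,v in c.items()})
    return p,d,c
def load(f):
    z=np.load(f'pics/{f}.npz'); return z['p'],z['d'],{k:z[k] for k in z.files if k not in 'pd'}
def pts(d,c):
    v,u=np.mgrid[0:d.shape[0],0:d.shape[1]]
    P=np.stack([(u-c['cx'])/c['fx']*d,-(v-c['cy'])/c['fy']*d,-d,np.ones_like(d)],-1)
    return (P@np.linalg.inv(c['world_to_cam']).T)[...,:3]
def ray(u,v,c,h):
    T=np.linalg.inv(c['world_to_cam']); D=T[:3,:3]@np.array([(u-c['cx'])/c['fx'],-(v-c['cy'])/c['fy'],-1]); o=T[:3,3]
    return o+D*(h-o[2])/D[2]
E
python3 - <<'E'
from h import *
print(env.sense(),env.tip_reach)
for n in('side','top','wrist'):
    p,d,c=save(n,n+'0'); print(n,{k:(np.round(v,3).tolist() if hasattr(v,'__len__') else v) for k,v in c.items()})
E
```

```text
{'t': 0.0, 'joint_pos': array([-1.32647423,  0.59209359,  0.04825832,  1.60984104, -0.03328067,
        0.94268043, -0.03369089]), 'qvel': array([-1.26296510e-03,  1.44592491e-04,  1.55226177e-03,  9.58800986e-05,
        4.03207302e-04,  1.01251612e-03,  1.06737634e-03]), 'joint_efforts': array([-8.06675125e-04, -5.48688269e+01,  1.54651970e+00, -1.98118722e+01,
        9.42619314e-03,  8.93014076e-03,  1.10295210e-05]), 'tool_pos': array([0.24003289, 0.68340353, 0.30275108]), 'ee_rot': array([ 8.15875007e-01,  5.78227241e-01, -8.70071761e-04,  6.88361678e-04]), 'wrist_force': array([0.36737847, 0.31628644, 0.23216932]), 'torque': array([-0.00610602,  0.00511633, -0.03253384]), 'finger_gap': 0.08553177964420257} 0.0726
side {'fx': 481.15453458730934, 'fy': 481.15453458730934, 'cx': 244.10067116665016, 'cy': 192.97270835405993, 'world_to_cam': [[0.998, -0.069, -0.0, -0.557], [0.052, 0.747, 0.663, 0.024], [-0.046, -0.661, 0.749, -1.581], [0.0, 0.0, 0.0, 1.0]]}
top {'fx': 498.9177199198674, 'fy': 498.9177199198674, 'cx': 255.4602630541945, 'cy': 184.7047732978509, 'world_to_cam': [[0.006, -1.0, -0.001, -0.145], [0.998, 0.006, 0.07, -0.559], [-0.07, -0.002, 0.998, -1.722], [0.0, 0.0, 0.0, 1.0]]}
wrist {'fx': 281.055398679674, 'fy': 281.055398679674, 'cx': 255.92591850321443, 'cy': 194.26918253234228, 'world_to_cam': [[0.332, 0.943, -0.002, -0.725], [-0.893, 0.313, -0.324, 0.043], [-0.305, 0.109, 0.946, -0.382], [0.0, 0.0, 0.0, 1.0]]}
```

View pics/top0.png

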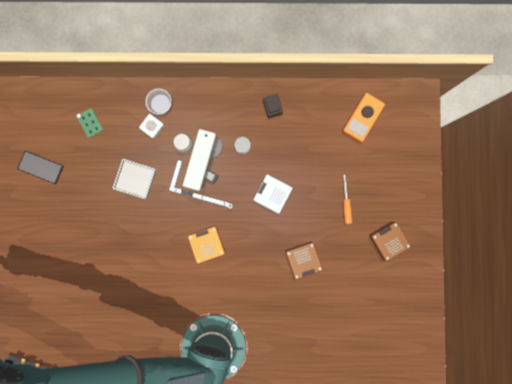

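View pics/side0.png

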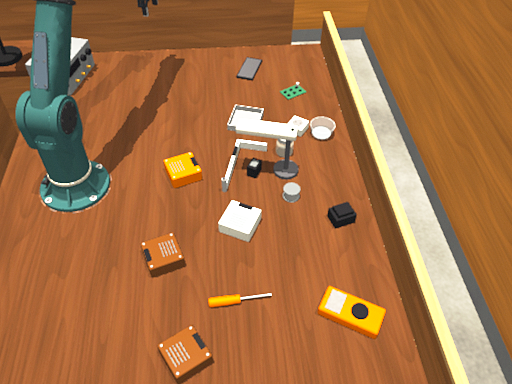

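View pics/wrist0.png

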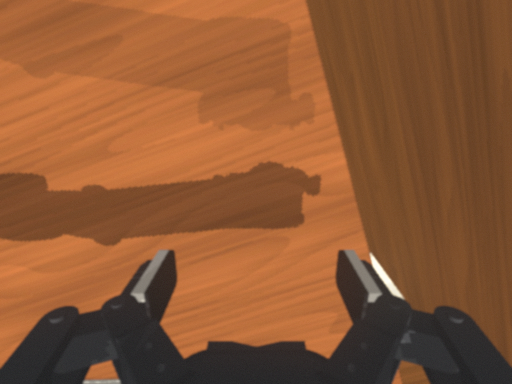

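Run:
```python
from h import *
p,d,c=load('top0')
cv2.imwrite('pics/top0z.png',cv2.resize(p[95:235,110:310,::-1],None,fx=4,fy=4,interpolation=cv2.INTER_CUBIC))
p,d,c=load('side0')
cv2.imwrite('pics/side0z.png',cv2.resize(p[90:250,200:360,::-1],None,fx=3.7,fy=3.7,interpolation=cv2.INTER_CUBIC))
for n in('top0','side0'):
    p,d,c=load(n);P=pts(d,c)
    h=P[...,2]; print(n,(d==0).sum(),np.percentile(h[d>0],[20,40,50,60,80]))
    hh=np.clip(h*1000,0,200).astype(np.uint8)
    if n=='top0': cv2.imwrite('pics/top0h.png',cv2.resize(cv2.applyColorMap(hh[95:235,110:310],cv2.COLORMAP_JET),None,fx=4,fy=4,interpolation=cv2.INTER_NEAREST))
```

```text
top0 762 [-0.0963417  -0.00266052 -0.00075192  0.00103789  0.00616408]
side0 815 [-0.09648     0.00017986  0.00150093  0.00279704  0.01665695]
```

View pics/top0z.png

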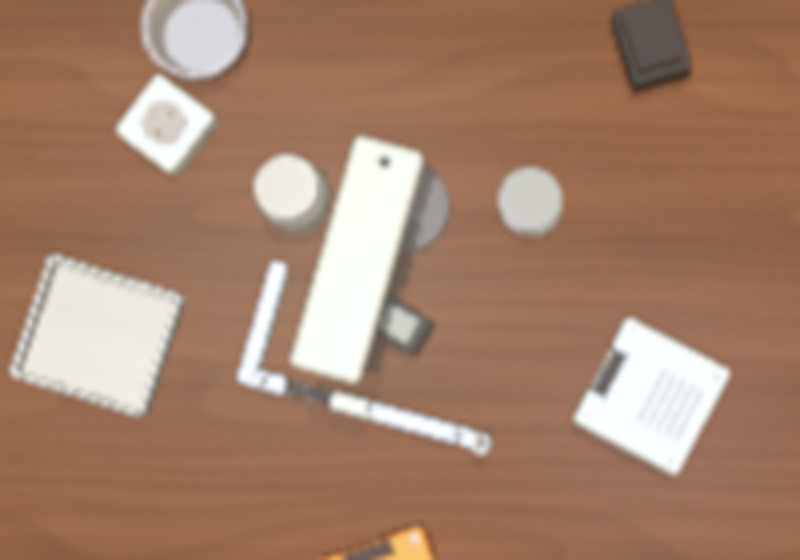

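View pics/side0z.png

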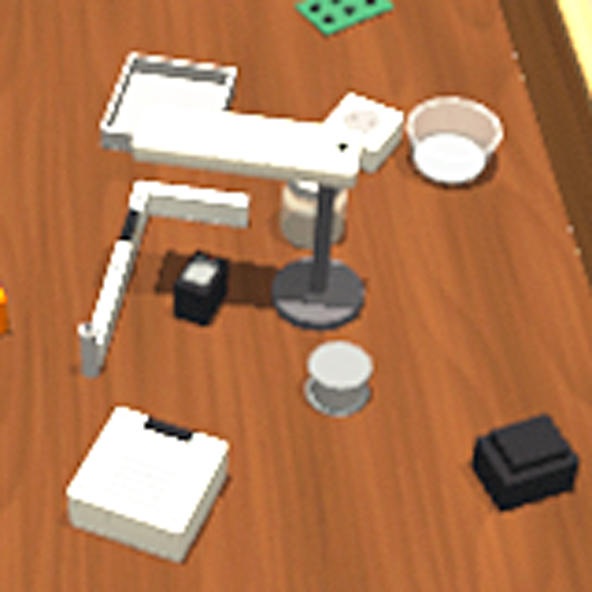

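View pics/top0h.png

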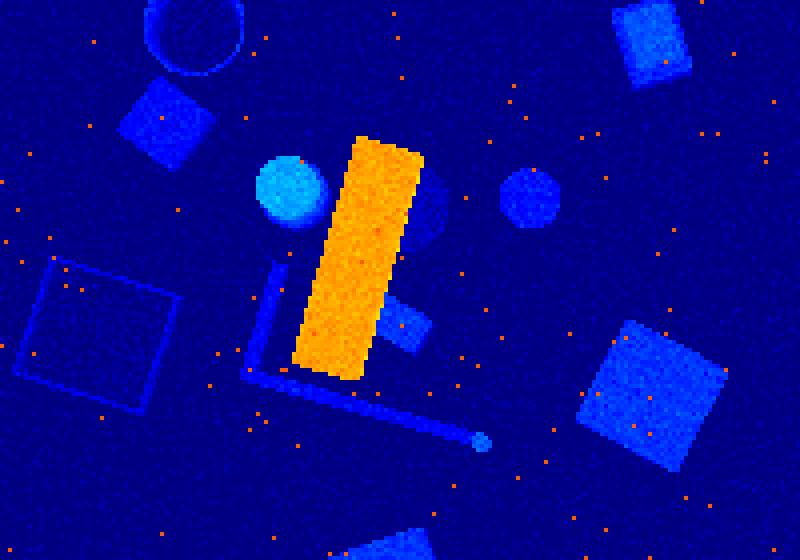

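```bash
cat > meas.py <<'E'
from h import *
def comp(P,m,box,minn=20):
    (u0,u1,v0,v1)=box; mm=np.zeros(m.shape,np.uint8); mm[v0:v1,u0:u1]=m[v0:v1,u0:u1]
    n,l,s,_=cv2.connectedComponentsWithStats(mm)
    i=1+np.argmax(s[1:,4]); return l==i
def rect(P,m):
    q=P[m][:,:2]; return cv2.minAreaRect((q*1000).astype(np.float32)),np.median(P[m][:,2])
E
python3 - <<'E'
from meas import *
p,d,c=load('top0');P=pts(d,c);h=P[...,2];ok=d>0
L=lambda a:(110+a[0]//4,110+a[1]//4,95+a[2]//4,95+a[3]//4)
for nm,box,lo,hi in [('unit',(560,745,300,490),.035,.055),('post',(460,500,425,460),.045,.065),('lampbar',(280,440,120,395),.15,.2),('spool',(490,575,160,235),.025,.045),('jar',(245,335,150,235),.06,.09),('outlet',(110,220,70,180),.022,.045),('tray',(0,195,250,420),.015,.035),('adapt',(380,440,290,360),.035,.055)]:
    m=comp(P,ok&(h>lo)&(h<hi),L(box)); r,z=rect(P,m); print(nm,np.round(r[0],1),np.round(r[1],1),round(r[2],1),'z',round(z,4),m.sum(), 'mean',P[m].mean(0).round(4))
m=comp(P,ok&(h>.02)&(h<.04),L((235,500,255,450)))
q=P[m]
q=P[ok&(h>.02)&(h<.04)]
np.save('pics/bar.npy',P[m])
# split
q=P[m][:,:2]
print(len(q),q.min(0),q.max(0))
# fence: fit line via cv2 RANSAC-like: split with corner
# rough corner=max y,min x
cr,_=rect(P,m); print(cr)
import itertools
# rough axis dir from post to corner
v,u=np.nonzero(m); 
# end stop: pixels with zoom y<365 ; fence: zoom x>300
e=(95+0*v+0)<0
e=(v<95+362/4); f=(u>110+285/4)&(u<110+465/4)
for nm,k in(('end',e),('fence',f)):
    l=cv2.fitLine(q[k].astype(np.float32),cv2.DIST_HUBER,0,.01,.01).ravel(); n=np.array([-l[1],l[0]]); s=(q[k]-l[2:])@n; t=(q[k]-l[2:])@l[:2]
    print(nm,l,np.degrees(np.arctan2(l[1],l[0])),'width',np.percentile(s,[2,98]),'len',t.min(),t.max(),k.sum())
E
```

```text
unit [ 528.7 -200.5] [100.4 100. ] 62.2 z 0.0446 825 mean [ 0.5283 -0.2009  0.0446]
post [486.4 -54.7] [14.2 12.1] 45.0 z 0.0558 19 mean [ 0.4867 -0.055   0.0553]
lampbar [628.8  38.3] [ 57.2 189.7] 74.3 z 0.1823 1065 mean [0.628  0.0376 0.1822]
spool [700.4 -94. ] [50.1 49.1] 0.7 z 0.0357 175 mean [ 0.6995 -0.0943  0.0353]
jar [702.4 111.5] [53.2 48.1] 45.7 z 0.0744 197 mean [0.7017 0.1109 0.0743]
outlet [765.1 225.8] [64.3 61.9] 53.7 z 0.0331 314 mean [0.764  0.225  0.0331]
tray [579.6 283.3] [122.3 109.8] 72.8 z 0.0237 183 mean [0.5784 0.2807 0.0239]
adapt [589.2  16.8] [45.8 33.7] 59.6 z 0.0447 116 mean [0.5888 0.0144 0.0444]
310 [ 0.48768201 -0.04728691] [0.64317241 0.15532724]
((564.2163696289062, 42.682647705078125), (210.5541229248047, 106.367919921875), 74.45977783203125)
end [ 0.9628023  -0.27020693  0.5979577   0.13483524] -15.676579 width [-0.00627474  0.00702718] len -0.04480760452930852 0.045351726787374924 101
fence [0.26584822 0.9640149  0.51334995 0.03494866] 74.582634 width [-0.00591583  0.00586997] len -0.07983202650374338 0.08062453494287435 161
```

```bash
cat >> meas.py <<'E'
TH=np.radians(74.45); bx=np.array([np.cos(TH),np.sin(TH)]); by=np.array([-bx[1],bx[0]]); O=np.array([.492,-.0643])
def tobay(q): q=np.asarray(q)[...,:2]-O; return np.stack([q@bx,q@by],-1)
def toworld(b): b=np.asarray(b,float); return O+b[...,:1]*bx+b[...,1:2]*by
E
python3 - <<'E'
from meas import *
p,d,c=load('side0');P=pts(d,c);h=P[...,2];ok=d>0
L=lambda a:(200+int(a[0]/3.7),200+int(a[1]/3.7),90+int(a[2]/3.7),90+int(a[3]/3.7))
for nm,box,lo,hi in [('adapt',(165,240,240,330),.038,.055),('unit',(60,240,400,570),.04,.055),('post',(75,105,315,345),.045,.065),('outlet',(320,410,85,175),.025,.045),('tray',(95,245,45,150),.017,.035),('spool',(300,380,335,390),.028,.045),('lamp',(125,362,90,190),.15,.2)]:
    m=comp(P,ok&(h>lo)&(h<hi),L(box)); r,z=rect(P,m); print(nm,np.round(r[0],1),np.round(r[1],1),round(r[2],1),'z',round(z,4),m.sum(),'bay',tobay(np.array(r[0])/1000).round(4))
m=comp(P,ok&(h>.008)&(h<.06),L((165,240,240,330))); r,z=rect(P,m);print('ad all',r)
# contact points in side view by ray: adapter top corners pixel
q=P[m];print(q.min(0),q.max(0))
E
```

```text
adapt [593.2  18. ] [52.9 33.6] 61.2 z 0.0467 129 bay [ 0.1064 -0.0755]
unit [ 531.1 -201.4] [103.8 102.2] 61.2 z 0.0468 890 bay [-0.1216 -0.0744]
post [490.4 -55.7] [18.6 12.8] 87.3 z 0.0556 26 bay [0.0078 0.0038]
outlet [769.6 224.8] [68.6 62.7] 50.7 z 0.0363 178 bay [ 0.3529 -0.19  ]
tray [583.5 283.2] [127.6 112.8] 74.3 z 0.0244 151 bay [0.3593 0.005 ]
spool [702.6 -92.4] [54.5 52.6] 32.8 z 0.0386 176 bay [ 0.0294 -0.2104]
lamp [632.1  37.6] [ 64.7 188.8] 75.8 z 0.184 945 bay [ 0.1357 -0.1077]
ad all ((592.5748901367188, 36.336734771728516), (97.82009887695312, 49.622283935546875), 88.76191711425781)
[ 0.5680103  -0.01260064  0.00831903] [0.61825908 0.08528285 0.05299547]
```

Run:
```python
from h import *
p,d,c=load('side0')
cv2.imwrite('pics/sidead.png',cv2.resize(p[145:185,235:275,::-1],None,fx=14,fy=14,interpolation=cv2.INTER_NEAREST))
```

```text
(no output)
```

View pics/sidead.png

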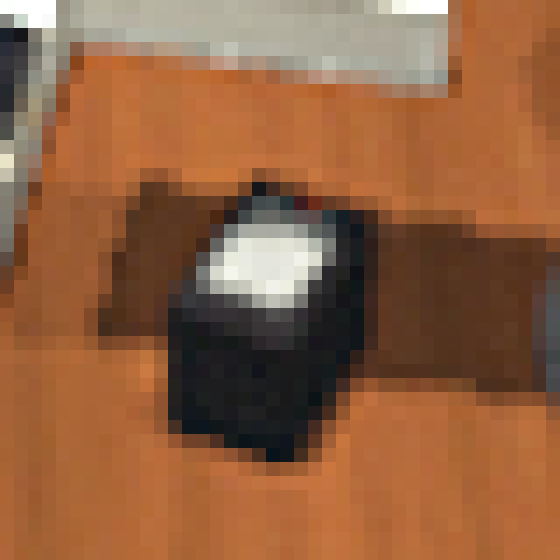

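Run:
```python
from meas import *
p,d,c=load('wrist0');T=np.linalg.inv(c['world_to_cam']); s=env.sense()
Rt=R.from_quat(s['ee_rot']).as_matrix(); print((Rt.T@(T[:3,3]-s['tool_pos'])).round(3)); print((Rt.T@T[:3,:3]).round(2))
```

```text
[ 0.001 -0.082 -0.071]
[[ 1.    0.    0.  ]
 [ 0.   -0.95 -0.32]
 [-0.    0.32 -0.95]]
```

```bash
cat >> meas.py <<'E'
def toolR(yaw,a): # jaw yaw deg world, tilt a deg about tool x
    y=np.radians(yaw); X=np.array([np.cos(y),np.sin(y),0]);Z=np.array([0,0,-1.]);Y=np.cross(Z,X)
    return np.stack([X,Y,Z],1)@R.from_rotvec([np.radians(a),0,0]).as_matrix()
def move(tcp,Rt):
    s=env.sense(); R0=R.from_quat(s['ee_rot']).as_matrix()
    print('slide',(R0.T@(np.asarray(tcp)-s['tool_pos'])).round(4).tolist(),'dr',R.from_matrix(R0.T@Rt).as_rotvec().round(4).tolist(),'from',s['tool_pos'].round(4),'to',np.round(tcp,4),'t',s['t'])
def graspmove(G,Rt,back=0.,reach=.054):
    move(np.asarray(G)-Rt[:,2]*(reach+back),Rt)
def st():
    s=env.sense(); Rt=R.from_quat(s['ee_rot']).as_matrix()
    print('t',round(s['t'],2),'tcp',s['tool_pos'].round(4),'grasp',(s['tool_pos']+.054*Rt[:,2]).round(4),'tip',(s['tool_pos']+.0726*Rt[:,2]).round(4),'yaw',np.degrees(np.arctan2(Rt[1,0],Rt[0,0])).round(1),'z',Rt[:,2].round(3),'F',s['wrist_force'].round(2),'gap',round(s['finger_gap'],4),'q',s['joint_pos'].round(2))
E
python3 - <<'E'
from meas import *
graspmove([.59,.0175,.032],toolR(151,-30),.2)
E
```

```text
slide [-0.6376, 0.5295, 0.0522] dr [-0.4353, 0.3681, -1.3676] from [0.2401 0.6836 0.303 ] to [ 0.5284 -0.0936  0.252 ] t 0.15
```

{"api": "carry_out", "payload": {
  "increments": [
    {"slide": [-0.04, 0.035, -0.01], "dr": [-0.04, 0.035, -0.13], "claw": 0.3},
    {"slide": [-0.08, 0.07, -0.02], "dr": [-0.08, 0.07, -0.26], "claw": 0.3},
    {"slide": [-0.12, 0.1, -0.02], "dr": [-0.12, 0.1, -0.39], "claw": 0.3},
    {"slide": [-0.16, 0.13, -0.02], "dr": [-0.16, 0.14, -0.52], "claw": 0.3},
    {"slide": [-0.2, 0.17, -0.02], "dr": [-0.2, 0.17, -0.65], "claw": 0.3},
    {"slide": [-0.24, 0.2, -0.02], "dr": [-0.24, 0.21, -0.78], "claw": 0.3},
    {"slide": [-0.28, 0.23, -0.02], "dr": [-0.28, 0.24, -0.91], "claw": 0.3},
    {"slide": [-0.32, 0.265, -0.02], "dr": [-0.32, 0.28, -1.04], "claw": 0.3},
    {"slide": [-0.36, 0.3, -0.02], "dr": [-0.36, 0.31, -1.17], "claw": 0.3},
    {"slide": [-0.4, 0.33, -0.02], "dr": [-0.4, 0.35, -1.3], "claw": 0.3},
    {"slide": [-0.44, 0.365, -0.02], "dr": [-0.435, 0.368, -1.368], "claw": 0.3},
    {"slide": [-0.48, 0.4, -0.02], "dr": [-0.435, 0.368, -1.368], "claw": 0.3},
    {"slide": [-0.52, 0.43, -0.02], "dr": [-0.435, 0.368, -1.368], "claw": 0.3},
    {"slide": [-0.56, 0.465, -0.02], "dr": [-0.435, 0.368, -1.368], "claw": 0.3},
    {"slide": [-0.6, 0.5, -0.02], "dr": [-0.435, 0.368, -1.368], "claw": 0.3},
    {"slide": [-0.64, 0.53, 0.0], "dr": [-0.435, 0.368, -1.368], "claw": 0.3},
    {"slide": [-0.64, 0.53, 0.0], "dr": [-0.435, 0.368, -1.368], "claw": 0.3},
    {"slide": [-0.64, 0.53, 0.0], "dr": [-0.435, 0.368, -1.368], "claw": 0.3}
  ]
}}

```text
t: 1.95
tool_pos: [0.4925, 0.0018, 0.3103]
ee_rot: [0.242, 0.935, 0.251, 0.065]
wrist_force: [1.0, 0.6, -0.3]
finger_gap: 0.0598
```

Run:
```python
from meas import *
st(); save('wrist','wrist1'); graspmove([.59,.0175,.032],toolR(151,-30),.1)
```

```text
t 1.95 tcp [0.4925 0.0018 0.3103] grasp [0.5056 0.0254 0.2635] tip [0.5101 0.0335 0.2474] yaw 151.0 z [ 0.243  0.437 -0.866] F [ 0.99  0.63 -0.28] gap 0.0598 q [ 0.92  0.45 -1.03  2.21 -0.18  0.42  2.78]
slide [-0.0686, -0.0795, 0.1202] dr [-0.0002, 0.0114, -0.0131] from [ 0.4972 -0.0078  0.309 ] to [ 0.5527 -0.0498  0.1654] t 2.0
```

View pics/wrist1.png

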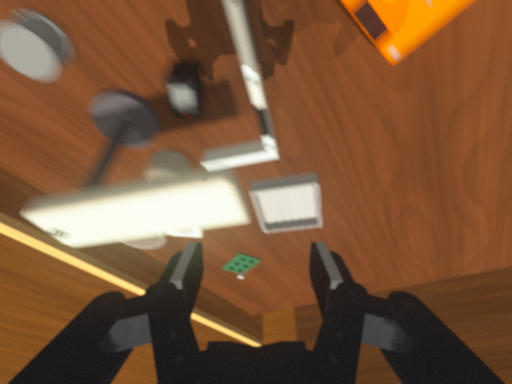

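{"api": "carry_out", "payload": {
  "increments": [
    {"slide": [-0.02, -0.06, 0.0], "dr": [0, 0, 0], "claw": 0.3},
    {"slide": [-0.05, -0.09, 0.02], "dr": [0, 0.01, -0.01], "claw": 0.3},
    {"slide": [-0.07, -0.1, 0.04], "dr": [0, 0.01, -0.01], "claw": 0.3},
    {"slide": [-0.07, -0.1, 0.06], "dr": [0, 0.01, -0.01], "claw": 0.3},
    {"slide": [-0.07, -0.1, 0.06], "dr": [0, 0.01, -0.01], "claw": 0.3}
  ]
}}

```text
t: 2.5
tool_pos: [0.5293, -0.0917, 0.205]
ee_rot: [0.244, 0.935, 0.251, 0.063]
wrist_force: [-0.8, 0.3, 0.5]
finger_gap: 0.0598
```

Run:
```python
from meas import *
st(); save('wrist','wrist2'); graspmove([.59,.0175,.032],toolR(151,-30),.1)
```

```text
t 2.5 tcp [ 0.5293 -0.0917  0.205 ] grasp [ 0.5422 -0.068   0.1582] tip [ 0.5467 -0.0599  0.1421] yaw 150.8 z [ 0.24   0.439 -0.866] F [-0.8   0.34  0.5 ] gap 0.0598 q [ 0.91  0.68 -0.85  2.15 -0.03  0.34  2.88]
slide [-0.0006, 0.0206, 0.0593] dr [-0.0001, -0.0022, -0.0034] from [ 0.5292 -0.0911  0.2064] to [ 0.5527 -0.0498  0.1654] t 2.55
```

View pics/wrist2.png

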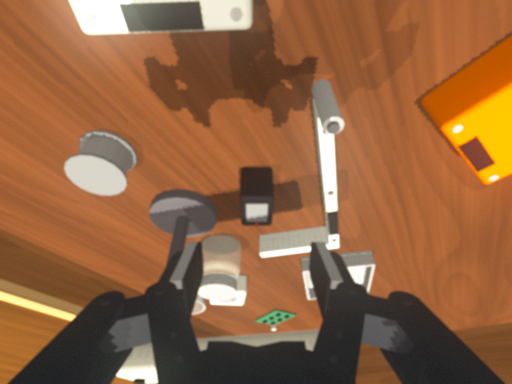

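Run:
```python
from meas import *
p,d,c=load('wrist2');P=pts(d,c);h=P[...,2];ok=d>0
for nm,box,lo,hi in [('adapt',(225,290,150,240),.036,.056),('post',(305,345,70,140),.045,.065)]:
    m=comp(P,ok&(h>lo)&(h<hi),box); r,z=rect(P,m); print(nm,np.round(r[0],1),np.round(r[1],1),round(r[2],1),'z',round(z,4),m.sum(),'bay',tobay(np.array(r[0])/1000).round(4))
m=comp(P,ok&(h>.02)&(h<.036),(235,345,70,260)); q=P[m][:,:2]; b=tobay(q); f=b[:,0]<.19; e=b[:,1]<-.02
f=(b[:,0]>.03)&(b[:,0]<.15)
if f.sum()>10: print('fence y',np.percentile(b[f,1],[3,50,97]))
if e.sum()>10: print('end x',np.percentile(b[e,0],[3,50,97]))
```

```text
adapt [591.   18.1] [48.9 33.9] 60.3 z 0.0473 1180 bay [ 0.1059 -0.0733]
post [488.5 -53.8] [15.2 16.1] 4.6 z 0.0569 529 bay [0.0092 0.0062]
fence y [-0.00172182  0.00358196  0.00981941]
end x [0.21549894 0.21724928 0.22669149]
```

{"api": "carry_out", "payload": {
  "increments": [
    {"slide": [0.0, 0.02, 0.03], "dr": [0, 0, 0.0], "claw": 0.3},
    {"slide": [0.0, 0.021, 0.06], "dr": [0, 0, 0.008], "claw": 0.3},
    {"slide": [0.0, 0.021, 0.09], "dr": [0, 0, 0.008], "claw": 0.3},
    {"slide": [0.0, 0.021, 0.12], "dr": [0, 0, 0.008], "claw": 0.3},
    {"slide": [0.0, 0.021, 0.13], "dr": [0, 0, 0.008], "claw": 0.3},
    {"slide": [0.0, 0.021, 0.13], "dr": [0, 0, 0.008], "claw": 0.3}
  ]
}}

```text
t: 3.15
tool_pos: [0.569, -0.0169, 0.1048]
ee_rot: [0.246, 0.934, 0.252, 0.062]
wrist_force: [0.0, 0.2, 0.9]
finger_gap: 0.0601
```

Run:
```python
from meas import *
st(); save('wrist','wrist3'); graspmove([.5905,.018,.032],toolR(150.3,-30),0)
```

```text
t 3.15 tcp [ 0.569  -0.0169  0.1048] grasp [0.5819 0.0068 0.058 ] tip [0.5864 0.015  0.0419] yaw 150.6 z [ 0.239  0.439 -0.866] F [0.03 0.23 0.87] gap 0.0601 q [ 0.64  0.83 -0.69  2.15 -0.01  0.1   2.81]
slide [-0.001, -0.0006, 0.0303] dr [0.0002, -0.0085, 0.0003] from [ 0.5692 -0.0178  0.1053] to [ 0.5771 -0.0055  0.0788] t 3.2
```

View pics/wrist3.png

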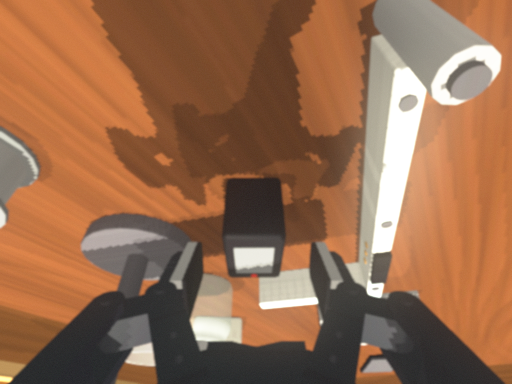

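{"api": "carry_out", "payload": {
  "increments": [
    {"slide": [-0.001, 0, 0.015], "dr": [0, 0, 0], "claw": 0.3},
    {"slide": [-0.001, 0, 0.03], "dr": [0, -0.005, 0], "claw": 0.3},
    {"slide": [-0.001, 0, 0.03], "dr": [0, -0.005, 0], "claw": 0.3},
    {"slide": [-0.001, 0, 0.03], "dr": [0, -0.005, 0], "claw": 0.3}
  ]
}}

```text
t: 3.6
tool_pos: [0.5777, -0.0068, 0.0812]
ee_rot: [0.246, 0.934, 0.25, 0.062]
wrist_force: [-0.3, -0.5, 0.7]
finger_gap: 0.0596
```

Run:
```python
from meas import *
st(); graspmove([.5905,.018,.032],toolR(150.3,-30),0)
```

```text
t 3.6 tcp [ 0.5777 -0.0068  0.0812] grasp [0.5906 0.0167 0.0343] tip [0.5951 0.0249 0.0182] yaw 150.5 z [ 0.239  0.436 -0.867] F [-0.33 -0.48  0.65] gap 0.0596 q [ 0.63  0.9  -0.72  2.14  0.67  0.08  2.14]
slide [0.0012, -0.0004, 0.0025] dr [-0.0028, -0.0081, 0.0003] from [ 0.5777 -0.0068  0.0812] to [ 0.5771 -0.0055  0.0788] t 3.6
```

{"api": "carry_out", "payload": {
  "increments": [
    {"slide": [0, 0, 0.002], "dr": [0, 0, 0], "claw": 0.5},
    {"slide": [0, 0, 0.002], "dr": [0, 0, 0], "claw": 0.7},
    {"slide": [0, 0, 0.002], "dr": [0, 0, 0], "claw": 0.8},
    {"slide": [0, 0, 0.002], "dr": [0, 0, 0], "claw": 0.8},
    {"slide": [0, 0, 0.002], "dr": [0, 0, 0], "claw": 0.8},
    {"slide": [0, 0, 0.002], "dr": [0, 0, 0], "claw": 0.8}
  ]
}}

```text
t: 4.2
tool_pos: [0.5784, -0.0064, 0.0798]
ee_rot: [0.247, 0.934, 0.25, 0.063]
wrist_force: [-2.3, -3.9, 5.0]
finger_gap: 0.0332
```

Run:
```python
from meas import *
st()
```

```text
t 4.2 tcp [ 0.5784 -0.0064  0.0798] grasp [0.5914 0.0171 0.033 ] tip [0.5959 0.0252 0.0169] yaw 150.5 z [ 0.24   0.436 -0.868] F [-2.34 -3.89  5.03] gap 0.0332 q [ 0.63  0.9  -0.72  2.14  0.7   0.08  2.11]
```

Run:
```python
from meas import *
s=env.sense(); R0=R.from_quat(s['ee_rot']).as_matrix()
for t in ([-.06,-.109,.217],[-.06,-.109,.26],[-.011,.266,.26],[-.011,.266,.006]): print((R0.T@np.array(t)).round(4).tolist())
```

```text
[-0.0001, 0.0, -0.2501]
[0.0001, 0.0214, -0.2874]
[0.1421, 0.3251, -0.1124]
[0.1406, 0.1987, 0.108]
```

{"api": "carry_out", "payload": {
  "increments": [
    {"slide": [0, 0, -0.01], "dr": [0, 0, 0], "claw": 0.8},
    {"slide": [0, 0, -0.04], "dr": [0, 0, 0], "claw": 0.8},
    {"slide": [0, 0, -0.08], "dr": [0, 0, 0], "claw": 0.8},
    {"slide": [0, 0, -0.12], "dr": [0, 0, 0], "claw": 0.8},
    {"slide": [0, 0, -0.16], "dr": [0, 0, 0], "claw": 0.8},
    {"slide": [0, 0, -0.2], "dr": [0, 0, 0], "claw": 0.8},
    {"slide": [0, 0.005, -0.24], "dr": [0, 0, 0], "claw": 0.8},
    {"slide": [0, 0.015, -0.275], "dr": [0, 0, 0], "claw": 0.8},
    {"slide": [0, 0.021, -0.287], "dr": [0, 0, 0], "claw": 0.8},
    {"slide": [0, 0.021, -0.287], "dr": [0, 0, 0], "claw": 0.8}
  ]
}}

```text
t: 5.2
tool_pos: [0.5189, -0.1161, 0.3415]
ee_rot: [0.247, 0.934, 0.248, 0.065]
wrist_force: [0.0, -0.2, -1.7]
finger_gap: 0.0334
```

Run:
```python
from meas import *
st(); save('side','side1')
s=env.sense(); R0=R.from_quat(s['ee_rot']).as_matrix(); Rg=toolR(150.5,-30); 
for z in (.30,.06,.038): graspmove([.581,.283,z],Rg)
```

```text
t 5.2 tcp [ 0.5189 -0.1161  0.3415] grasp [ 0.5321 -0.0927  0.2946] tip [ 0.5366 -0.0847  0.2785] yaw 150.4 z [ 0.244  0.432 -0.868] F [ 0.   -0.24 -1.74] gap 0.0334 q [ 1.24  0.6  -1.25  2.05  0.16  0.66  2.62]
slide [0.1417, 0.3081, 0.1686] dr [-0.0047, -0.0037, -0.0023] from [ 0.5181 -0.1159  0.3397] to [0.5677 0.2595 0.3468] t 5.25
slide [0.1407, 0.1891, 0.377] dr [-0.0047, -0.0037, -0.0023] from [ 0.5181 -0.1159  0.3397] to [0.5677 0.2595 0.1068] t 5.25
slide [0.1406, 0.1782, 0.3961] dr [-0.0047, -0.0037, -0.0023] from [ 0.5181 -0.1159  0.3397] to [0.5677 0.2595 0.0848] t 5.25
```

View pics/side1.png

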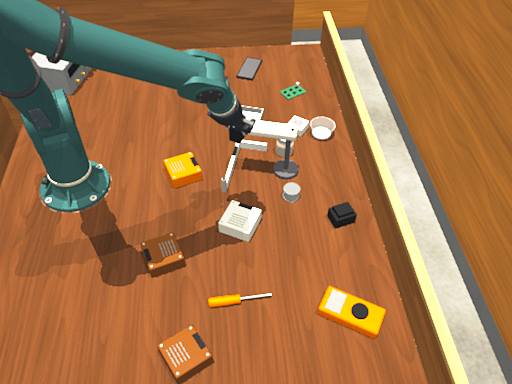

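{"api": "carry_out", "payload": {
  "increments": [
    {"slide": [0.012, 0.026, 0.014], "dr": [0, 0, 0], "claw": 0.8},
    {"slide": [0.024, 0.052, 0.028], "dr": [0, 0, 0], "claw": 0.8},
    {"slide": [0.036, 0.078, 0.042], "dr": [0, 0, 0], "claw": 0.8},
    {"slide": [0.048, 0.104, 0.057], "dr": [0, 0, 0], "claw": 0.8},
    {"slide": [0.06, 0.13, 0.071], "dr": [0, 0, 0], "claw": 0.8},
    {"slide": [0.072, 0.156, 0.085], "dr": [0, 0, 0], "claw": 0.8},
    {"slide": [0.084, 0.182, 0.1], "dr": [0, 0, 0], "claw": 0.8},
    {"slide": [0.096, 0.208, 0.114], "dr": [0, 0, 0], "claw": 0.8},
    {"slide": [0.108, 0.234, 0.128], "dr": [0, 0, 0], "claw": 0.8},
    {"slide": [0.12, 0.26, 0.142], "dr": [0, 0, 0], "claw": 0.8},
    {"slide": [0.132, 0.286, 0.157], "dr": [0, 0, 0], "claw": 0.8},
    {"slide": [0.142, 0.308, 0.169], "dr": [0, 0, 0], "claw": 0.8},
    {"slide": [0.142, 0.308, 0.169], "dr": [-0.005, -0.004, -0.002], "claw": 0.8},
    {"slide": [0.142, 0.308, 0.169], "dr": [-0.005, -0.004, -0.002], "claw": 0.8}
  ]
}}

```text
t: 6.65
tool_pos: [0.5657, 0.2603, 0.3441]
ee_rot: [0.245, 0.935, 0.249, 0.064]
wrist_force: [-0.7, -0.3, -2.2]
finger_gap: 0.0335
```

Run:
```python
from meas import *
st(); save('wrist','wrist4'); save('side','side2')
Rg=toolR(150.5,-30); 
for z in (.1,.06,.038): graspmove([.581,.283,z],Rg)
```

```text
t 6.65 tcp [0.5657 0.2603 0.3441] grasp [0.5788 0.2838 0.2973] tip [0.5833 0.2918 0.2812] yaw 150.7 z [ 0.242  0.435 -0.868] F [-0.65 -0.33 -2.2 ] gap 0.0335 q [ 0.27  0.46 -0.88  2.01  0.19  0.38  1.99]
slide [-0.0006, -0.0969, 0.1722] dr [-0.0032, -0.0014, -0.0019] from [0.5668 0.2582 0.3443] to [0.5677 0.2595 0.1468] t 6.75
slide [-0.0007, -0.1168, 0.2069] dr [-0.0032, -0.0014, -0.0019] from [0.5668 0.2582 0.3443] to [0.5677 0.2595 0.1068] t 6.75
slide [-0.0007, -0.1277, 0.226] dr [-0.0032, -0.0014, -0.0019] from [0.5668 0.2582 0.3443] to [0.5677 0.2595 0.0848] t 6.75
```

View pics/wrist4.png

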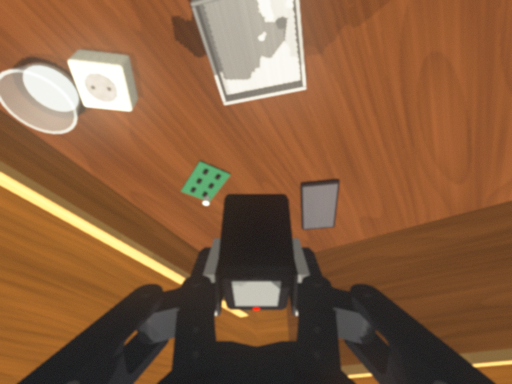

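View pics/side2.png

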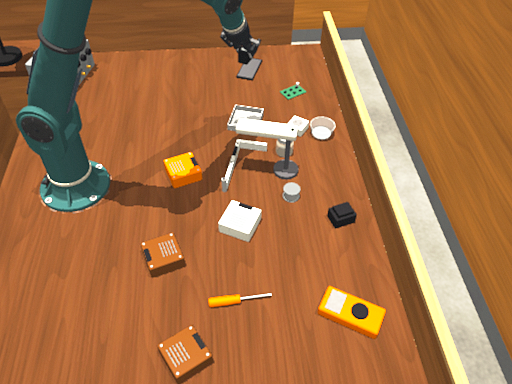

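{"api": "carry_out", "payload": {
  "increments": [
    {"slide": [0, -0.02, 0.035], "dr": [0, 0, 0], "claw": 0.8},
    {"slide": [0, -0.04, 0.07], "dr": [0, 0, 0], "claw": 0.8},
    {"slide": [0, -0.06, 0.105], "dr": [0, 0, 0], "claw": 0.8},
    {"slide": [-0.0005, -0.08, 0.14], "dr": [0, 0, 0], "claw": 0.8},
    {"slide": [-0.0005, -0.097, 0.172], "dr": [-0.003, -0.001, -0.002], "claw": 0.8},
    {"slide": [-0.0005, -0.11, 0.195], "dr": [-0.003, -0.001, -0.002], "claw": 0.8},
    {"slide": [-0.0005, -0.117, 0.207], "dr": [-0.003, -0.001, -0.002], "claw": 0.8},
    {"slide": [-0.0005, -0.117, 0.207], "dr": [-0.003, -0.001, -0.002], "claw": 0.8},
    {"slide": [-0.0005, -0.117, 0.207], "dr": [-0.003, -0.001, -0.002], "claw": 0.8}
  ]
}}

```text
t: 7.65
tool_pos: [0.5643, 0.2491, 0.1343]
ee_rot: [0.246, 0.94, 0.23, 0.059]
wrist_force: [0.5, -0.3, -1.3]
finger_gap: 0.0334
```

Run:
```python
from meas import *
st(); save('wrist','wrist5')
Rg=toolR(150.5,-30); 
for z in (.045,.038): graspmove([.581,.283,z],Rg)
```

```text
t 7.65 tcp [0.5643 0.2491 0.1343] grasp [0.5764 0.2708 0.0864] tip [0.5806 0.2783 0.0699] yaw 150.7 z [ 0.224  0.403 -0.887] F [ 0.54 -0.33 -1.29] gap 0.0334 q [ 0.16  0.79 -0.76  2.13  1.64  0.2   0.7 ]
slide [0.0019, -0.007, 0.0403] dr [-0.048, -0.0052, 0.0004] from [0.5635 0.2478 0.1308] to [0.5677 0.2595 0.0918] t 7.7
slide [0.0019, -0.0102, 0.0466] dr [-0.048, -0.0052, 0.0004] from [0.5635 0.2478 0.1308] to [0.5677 0.2595 0.0848] t 7.7
```

View pics/wrist5.png

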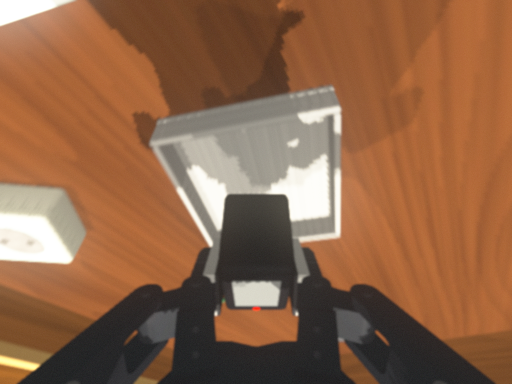

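{"api": "carry_out", "payload": {
  "increments": [
    {"slide": [0.001, -0.003, 0.01], "dr": [-0.03, -0.004, 0], "claw": 0.8},
    {"slide": [0.002, -0.004, 0.02], "dr": [-0.048, -0.005, 0], "claw": 0.8},
    {"slide": [0.002, -0.005, 0.03], "dr": [-0.048, -0.005, 0], "claw": 0.8},
    {"slide": [0.002, -0.006, 0.036], "dr": [-0.048, -0.005, 0], "claw": 0.8},
    {"slide": [0.002, -0.006, 0.036], "dr": [-0.048, -0.005, 0], "claw": 0.8},
    {"slide": [0.002, -0.006, 0.036], "dr": [-0.048, -0.005, 0], "claw": 0.8}
  ]
}}

```text
t: 8.3
tool_pos: [0.5673, 0.2588, 0.0965]
ee_rot: [0.246, 0.934, 0.25, 0.066]
wrist_force: [-0.3, 0.5, -0.6]
finger_gap: 0.0333
```

Run:
```python
from meas import *
st()
Rg=toolR(150.5,-30); 
for z in (.045,.038): graspmove([.581,.283,z],Rg)
```

```text
t 8.3 tcp [0.5673 0.2588 0.0965] grasp [0.5806 0.2823 0.0497] tip [0.5851 0.2904 0.0336] yaw 150.5 z [ 0.246  0.435 -0.866] F [-0.31  0.49 -0.61] gap 0.0333 q [ 0.23  0.94 -0.89  2.14  1.97  0.33  0.45]
slide [-0.0, -0.0016, 0.0045] dr [-0.0, 0.0, 0.0009] from [0.5673 0.2588 0.0965] to [0.5677 0.2595 0.0918] t 8.3
slide [-0.0, -0.0051, 0.0105] dr [-0.0, 0.0, 0.0009] from [0.5673 0.2588 0.0965] to [0.5677 0.2595 0.0848] t 8.3
```

{"api": "carry_out", "payload": {
  "increments": [
    {"slide": [0, -0.0016, 0.0045], "dr": [0, 0, 0], "claw": 0.8},
    {"slide": [0, -0.003, 0.007], "dr": [0, 0, 0], "claw": 0.8},
    {"slide": [0, -0.004, 0.009], "dr": [0, 0, 0], "claw": 0.8},
    {"slide": [0, -0.005, 0.0105], "dr": [0, 0, 0], "claw": 0.8},
    {"slide": [0, -0.005, 0.0105], "dr": [0, 0, 0], "claw": 0.8},
    {"slide": [0, -0.005, 0.0105], "dr": [0, 0, 0], "claw": 0.8}
  ]
}}

```text
t: 8.9
tool_pos: [0.5677, 0.2596, 0.0848]
ee_rot: [0.246, 0.934, 0.25, 0.066]
wrist_force: [-0.8, 0.4, -0.8]
finger_gap: 0.0331
```

Run:
```python
from meas import *
st(); save('side','side3'); p,d,c=load('side3'); cv2.imwrite('pics/side3z.png',cv2.resize(p[60:220,160:340,::-1],None,fx=4,fy=3.7,interpolation=cv2.INTER_CUBIC))
```

```text
t 8.9 tcp [0.5677 0.2596 0.0848] grasp [0.581  0.2831 0.0381] tip [0.5856 0.2912 0.0219] yaw 150.5 z [ 0.246  0.435 -0.866] F [-0.76  0.4  -0.76] gap 0.0331 q [ 0.23  0.97 -0.9   2.13  2.    0.36  0.43]
```

View pics/side3z.png

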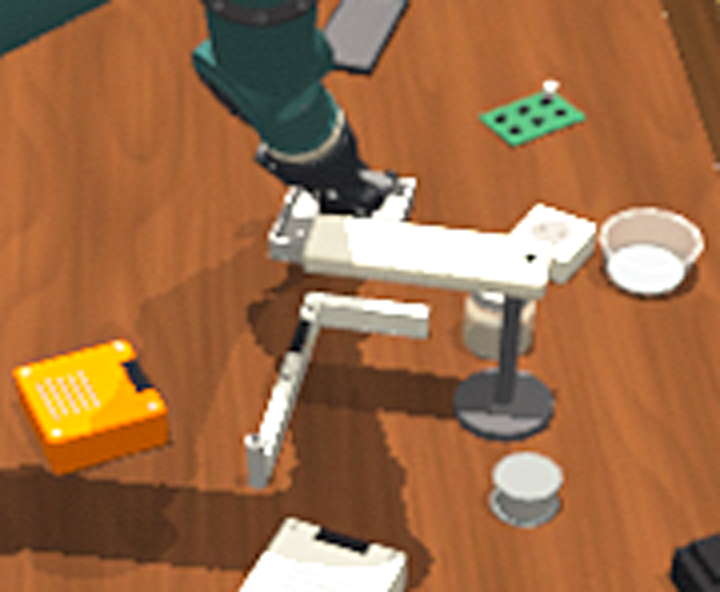

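{"api": "carry_out", "payload": {
  "increments": [
    {"slide": [0, -0.0005, 0.001], "dr": [0, 0, 0], "claw": 0.8},
    {"slide": [0, -0.001, 0.002], "dr": [0, 0, 0], "claw": 0.8},
    {"slide": [0, -0.001, 0.002], "dr": [0, 0, 0], "claw": 0.8}
  ]
}}

```text
t: 9.25
tool_pos: [0.5679, 0.2598, 0.0837]
ee_rot: [0.245, 0.934, 0.251, 0.067]
wrist_force: [-0.5, -3.7, 6.9]
finger_gap: 0.0335
```

{"api": "carry_out", "payload": {
  "increments": [
    {"slide": [0, 0, 0], "dr": [0, 0, 0], "claw": 0.7},
    {"slide": [0, 0, 0], "dr": [0, 0, 0], "claw": 0.6},
    {"slide": [0, 0, 0], "dr": [0, 0, 0], "claw": 0.5},
    {"slide": [0, 0, 0], "dr": [0, 0, 0], "claw": 0.42},
    {"slide": [0, 0, 0], "dr": [0, 0, 0], "claw": 0.42},
    {"slide": [0, 0, -0.01], "dr": [0, 0, 0], "claw": 0.42},
    {"slide": [0, 0, -0.03], "dr": [0, 0, 0], "claw": 0.42},
    {"slide": [0, 0, -0.06], "dr": [0, 0, 0], "claw": 0.42},
    {"slide": [0, 0, -0.1], "dr": [0, 0, 0], "claw": 0.42},
    {"slide": [0, 0, -0.14], "dr": [0, 0, 0], "claw": 0.42},
    {"slide": [0, 0, -0.16], "dr": [0, 0, 0], "claw": 0.42}
  ]
}}

```text
t: 10.35
tool_pos: [0.5349, 0.1971, 0.2077]
ee_rot: [0.247, 0.934, 0.25, 0.072]
wrist_force: [-0.2, 0.5, -0.7]
finger_gap: 0.0493
```

Run:
```python
from meas import *
st(); save('wrist','wrist6')
p,d,c=load('wrist6');P=pts(d,c);h=P[...,2];ok=d>0
m=comp(P,ok&(h>.04)&(h<.06),(150,350,100,330)); r,z=rect(P,m); print(r,z)
```

```text
t 10.35 tcp [0.5349 0.1971 0.2077] grasp [0.5488 0.2203 0.161 ] tip [0.5536 0.2283 0.1449] yaw 150.3 z [ 0.257  0.431 -0.865] F [-0.22  0.51 -0.73] gap 0.0493 q [ 0.36  0.67 -0.9   2.21  1.31  0.17  1.04]
((583.1489868164062, 281.72509765625), (49.52464294433594, 33.929569244384766), 60.202842712402344) 0.05146883310401658
```

View pics/wrist6.png

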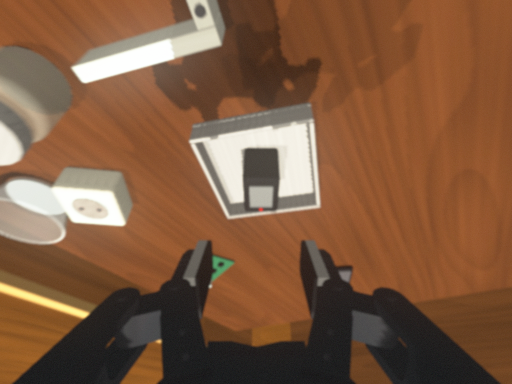

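Run:
```python
from meas import *
Rt=toolR(151.7,0)
move([.535,.197,.33],Rt);move([.6112,-.2017,.33],Rt);move([.6112,-.2017,.14],Rt)
```

```text
slide [-0.0008, 0.0617, -0.1038] dr [0.5259, 0.0179, -0.024] from [0.5349 0.1957 0.2093] to [0.535 0.197 0.33 ] t 10.4
slide [-0.2654, -0.2059, -0.2558] dr [0.5259, 0.0179, -0.024] from [0.5349 0.1957 0.2093] to [ 0.6112 -0.2017  0.33  ] t 10.4
slide [-0.2634, -0.3013, -0.0915] dr [0.5259, 0.0179, -0.024] from [0.5349 0.1957 0.2093] to [ 0.6112 -0.2017  0.14  ] t 10.4
```

{"api": "carry_out", "payload": {
  "increments": [
    {"slide": [0, 0.025, -0.04], "dr": [0.1, 0, 0], "claw": 0.6},
    {"slide": [0, 0.05, -0.08], "dr": [0.2, 0, 0], "claw": 0.8},
    {"slide": [0, 0.062, -0.104], "dr": [0.3, 0.01, -0.01], "claw": 1},
    {"slide": [-0.026, 0.035, -0.12], "dr": [0.4, 0.01, -0.02], "claw": 1},
    {"slide": [-0.053, 0.008, -0.135], "dr": [0.5, 0.015, -0.02], "claw": 1},
    {"slide": [-0.08, -0.018, -0.15], "dr": [0.526, 0.018, -0.024], "claw": 1},
    {"slide": [-0.106, -0.045, -0.165], "dr": [0.526, 0.018, -0.024], "claw": 1},
    {"slide": [-0.133, -0.072, -0.18], "dr": [0.526, 0.018, -0.024], "claw": 1},
    {"slide": [-0.16, -0.1, -0.195], "dr": [0.526, 0.018, -0.024], "claw": 1},
    {"slide": [-0.186, -0.126, -0.21], "dr": [0.526, 0.018, -0.024], "claw": 1},
    {"slide": [-0.213, -0.153, -0.225], "dr": [0.526, 0.018, -0.024], "claw": 1},
    {"slide": [-0.24, -0.18, -0.24], "dr": [0.526, 0.018, -0.024], "claw": 1},
    {"slide": [-0.265, -0.206, -0.256], "dr": [0.526, 0.018, -0.024], "claw": 1},
    {"slide": [-0.265, -0.206, -0.256], "dr": [0.526, 0.018, -0.024], "claw": 1},
    {"slide": [-0.264, -0.23, -0.215], "dr": [0.526, 0.018, -0.024], "claw": 1},
    {"slide": [-0.264, -0.255, -0.172], "dr": [0.526, 0.018, -0.024], "claw": 1},
    {"slide": [-0.264, -0.28, -0.13], "dr": [0.526, 0.018, -0.024], "claw": 1},
    {"slide": [-0.264, -0.301, -0.092], "dr": [0.526, 0.018, -0.024], "claw": 1},
    {"slide": [-0.264, -0.301, -0.092], "dr": [0.526, 0.018, -0.024], "claw": 1}
  ]
}}

```text
t: 12.3
tool_pos: [0.6077, -0.2021, 0.1346]
ee_rot: [0.244, 0.97, -0.001, -0.005]
wrist_force: [-1.3, 0.4, -1.1]
finger_gap: -0.0002
```

Run:
```python
from meas import *
st(); save('wrist','wrist7');save('top','top1');move([.6112,-.2017,.0876],toolR(151.7,0))
p,d,c=load('top1');cv2.imwrite('pics/top1z.png',cv2.resize(p[95:235,110:310,::-1],None,fx=4,fy=4,interpolation=cv2.INTER_CUBIC))
```

```text
t 12.3 tcp [ 0.6077 -0.2021  0.1346] grasp [ 0.6071 -0.2021  0.0806] tip [ 0.6069 -0.2021  0.062 ] yaw 151.7 z [-0.011  0.    -1.   ] F [-1.26  0.44 -1.08] gap -0.0002 q [ 0.86  0.92 -0.96  1.87  0.97  0.92  2.06]
slide [0.0005, -0.0007, 0.0534] dr [0.0003, 0.0, 0.0006] from [ 0.612  -0.2013  0.141 ] to [ 0.6112 -0.2017  0.0876] t 12.4
```

View pics/wrist7.png

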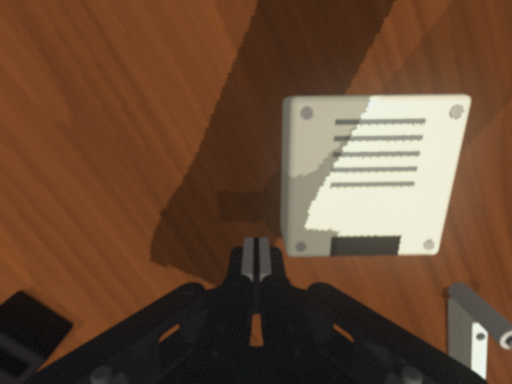

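View pics/top1z.png

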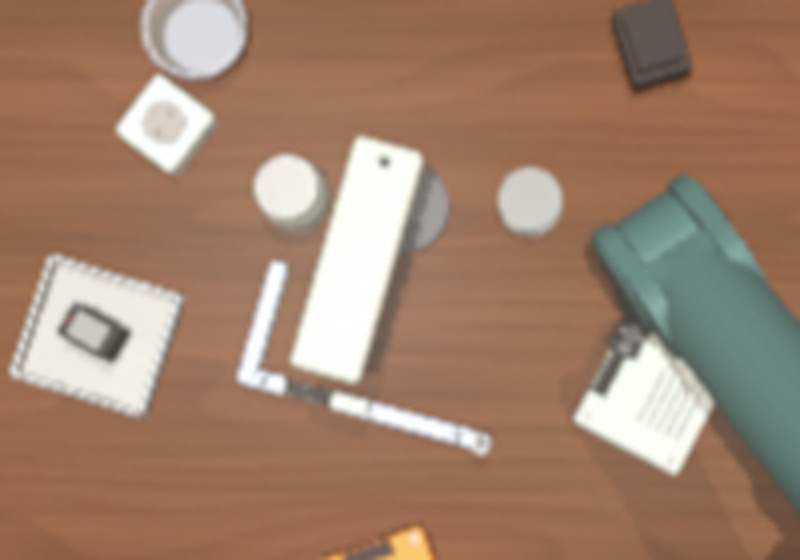

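{"api": "carry_out", "payload": {
  "increments": [
    {"slide": [0, 0, 0.027], "dr": [0, 0, 0], "claw": 1},
    {"slide": [0, 0, 0.053], "dr": [0, 0, 0], "claw": 1},
    {"slide": [0, 0, 0.053], "dr": [0, 0, 0], "claw": 1},
    {"slide": [0.006, -0.001, 0.053], "dr": [0, 0, 0], "claw": 1},
    {"slide": [0.012, -0.003, 0.053], "dr": [0, 0, 0], "claw": 1},
    {"slide": [0.018, -0.004, 0.053], "dr": [0, 0, 0], "claw": 1},
    {"slide": [0.024, -0.005, 0.053], "dr": [0, 0, -0.05], "claw": 1},
    {"slide": [0.03, -0.007, 0.053], "dr": [0, 0, -0.1], "claw": 1},
    {"slide": [0.036, -0.008, 0.053], "dr": [0, 0, -0.15], "claw": 1},
    {"slide": [0.042, -0.01, 0.053], "dr": [0, 0, -0.2], "claw": 1},
    {"slide": [0.047, -0.011, 0.053], "dr": [0, 0, -0.25], "claw": 1},
    {"slide": [0.047, -0.011, 0.053], "dr": [0, 0, -0.25], "claw": 1}
  ]
}}

```text
t: 13.6
tool_pos: [0.5675, -0.1877, 0.0905]
ee_rot: [0.121, 0.993, 0.001, 0.003]
wrist_force: [3.8, 0.3, 2.3]
finger_gap: -0.0003
```

```bash
cat >> meas.py <<'E'
def unit(f,cam,box=None):
    # unit top face from brightness + height
    p,d,c=load(f);P=pts(d,c);h=P[...,2];ok=d>0
    b=tobay(P); g=(ok&(h>.038)&(h<.053)&(b[...,0]>-.25)&(b[...,0]<.25)&(b[...,1]>-.22)&(b[...,1]<.1)&(p.min(-1)>50)).astype(np.uint8)
    n,l,s,_=cv2.connectedComponentsWithStats(g); i=1+np.argmax(s[1:,4]); m=l==i
    r,z=rect(P,m); off={'top':0,'side':np.array([2.4,-.5]),'wrist':0}[cam]
    cc=(np.array(r[0])-off)/1000; print(f,'unit C',cc.round(4),'bay',(tobay(cc)*1000).round(1),'size',np.round(r[1],1),'ang-bay mod90',round((r[2]-74.45)%90,1),'n',m.sum(),'z',z.round(4)); return P,m
E
python3 - <<'E'
from meas import *
st(); save('side','side4');save('wrist','wrist8')
unit('side4','side');unit('wrist8','wrist')
p,d,c=load('side4');cv2.imwrite('pics/side4z.png',cv2.resize(p[120:270,190:350,::-1],None,fx=4,fy=4,interpolation=cv2.INTER_CUBIC))
E
```

```text
t 13.6 tcp [ 0.5675 -0.1877  0.0905] grasp [ 0.5679 -0.1876  0.0365] tip [ 0.568  -0.1876  0.0179] yaw 166.1 z [ 0.007  0.001 -1.   ] F [3.81 0.32 2.33] gap -0.0003 q [ 0.87  0.96 -0.95  1.99  1.11  0.83  2.16]
side4 unit C [ 0.4965 -0.2048] bay [-134.1  -42. ] size [102.3 101.4] ang-bay mod90 87.1 n 854 z 0.0464
wrist8 unit C [ 0.4973 -0.2041] bay [-133.3  -42.6] size [ 99.5 101.6] ang-bay mod90 87.9 n 42161 z 0.0456
```

View pics/side4z.png

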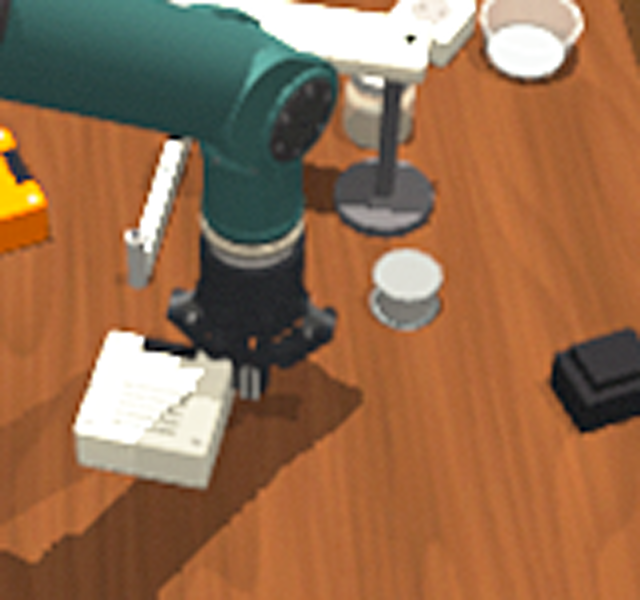

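View pics/wrist8.png

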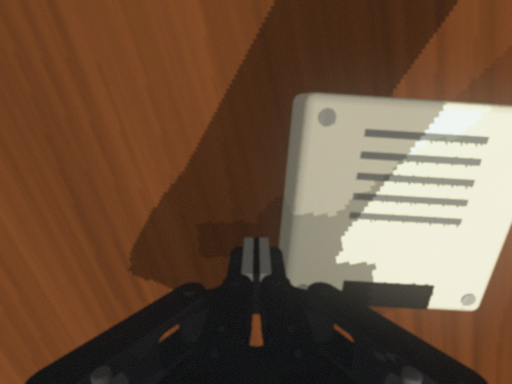

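{"api": "carry_out", "payload": {
  "increments": [
    {"slide": [0.004, 0.002, 0.001], "dr": [0, 0, 0], "claw": 1},
    {"slide": [0.008, 0.003, 0.001], "dr": [0, 0, 0], "claw": 1},
    {"slide": [0.012, 0.004, 0.001], "dr": [0, 0, 0], "claw": 1},
    {"slide": [0.014, 0.004, 0.001], "dr": [0, 0, 0], "claw": 1},
    {"slide": [0.014, 0.004, 0.001], "dr": [0, 0, 0], "claw": 1},
    {"slide": [0.0, 0.004, 0.0], "dr": [0, 0, 0], "claw": 1},
    {"slide": [-0.015, 0.004, -0.02], "dr": [0, 0, 0], "claw": 1},
    {"slide": [-0.015, 0.004, -0.06], "dr": [0, 0, 0], "claw": 1},
    {"slide": [-0.015, 0.004, -0.1], "dr": [0, 0, 0], "claw": 0.7},
    {"slide": [-0.015, 0.004, -0.12], "dr": [0, 0, 0], "claw": 0.55}
  ]
}}

```text
t: 14.7
tool_pos: [0.581, -0.1877, 0.2118]
ee_rot: [0.122, 0.993, 0.0, 0.002]
wrist_force: [0.7, 0.1, 0.1]
finger_gap: 0.0285
```

Run:
```python
from meas import *
st(); save('side','side5');save('wrist','wrist9')
unit('side5','side');unit('wrist9','wrist'); st()
```

```text
t 14.7 tcp [ 0.581  -0.1877  0.2118] grasp [ 0.5811 -0.1877  0.1578] tip [ 0.5812 -0.1877  0.1392] yaw 166.0 z [ 0.003 -0.    -1.   ] F [0.69 0.15 0.06] gap 0.0285 q [ 0.94  0.83 -1.09  1.91  0.9   0.99  2.32]
side5 unit C [ 0.4878 -0.2042] bay [-135.9  -33.5] size [104.5  99.7] ang-bay mod90 4.8 n 860 z 0.0467
wrist9 unit C [ 0.4887 -0.2035] bay [-135.   -34.1] size [99.  99.7] ang-bay mod90 5.1 n 13340 z 0.0439
t 14.8 tcp [ 0.5816 -0.1879  0.212 ] grasp [ 0.5819 -0.188   0.158 ] tip [ 0.582  -0.188   0.1394] yaw 166.0 z [ 0.006 -0.001 -1.   ] F [ 0.31  0.77 -1.06] gap 0.0382 q [ 0.94  0.83 -1.09  1.91  0.9   0.99  2.32]
```

View pics/wrist9.png

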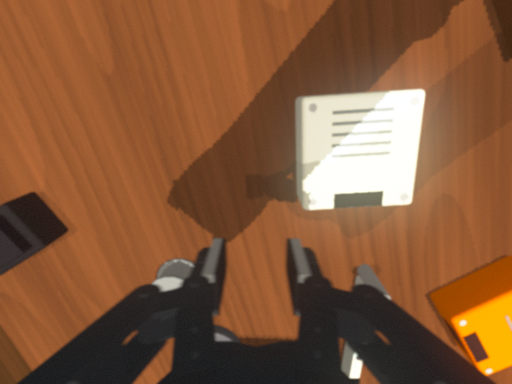

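Run:
```python
from meas import *
Rt=toolR(169.5,0)
w=toworld([-.204,-.040]);move([*w,.212],Rt);move([*w,.0876],Rt)
```

```text
slide [0.0824, -0.1068, -0.0005] dr [0.0002, 0.0057, -0.0611] from [ 0.5816 -0.1879  0.212 ] to [ 0.4758 -0.2716  0.212 ] t 14.8
slide [0.0831, -0.1068, 0.1239] dr [0.0002, 0.0057, -0.0611] from [ 0.5816 -0.1879  0.212 ] to [ 0.4758 -0.2716  0.0876] t 14.8
```

{"api": "carry_out", "payload": {
  "increments": [
    {"slide": [0.02, -0.03, 0], "dr": [0, 0, -0.02], "claw": 0.5},
    {"slide": [0.045, -0.06, 0], "dr": [0, 0, -0.04], "claw": 0.5},
    {"slide": [0.065, -0.085, 0], "dr": [0, 0.005, -0.061], "claw": 0.5},
    {"slide": [0.083, -0.107, 0], "dr": [0, 0.005, -0.061], "claw": 0.5},
    {"slide": [0.083, -0.107, 0.01], "dr": [0, 0.005, -0.061], "claw": 0.5},
    {"slide": [0.083, -0.107, 0.045], "dr": [0, 0.005, -0.061], "claw": 0.5},
    {"slide": [0.083, -0.107, 0.08], "dr": [0, 0.005, -0.061], "claw": 0.5},
    {"slide": [0.083, -0.107, 0.11], "dr": [0, 0.005, -0.061], "claw": 0.5},
    {"slide": [0.083, -0.107, 0.124], "dr": [0, 0.005, -0.061], "claw": 0.5},
    {"slide": [0.083, -0.107, 0.124], "dr": [0, 0.005, -0.061], "claw": 0.5}
  ]
}}

```text
t: 15.8
tool_pos: [0.4731, -0.2706, 0.0839]
ee_rot: [0.091, 0.996, 0.001, -0.004]
wrist_force: [-0.1, 0.4, -0.1]
finger_gap: 0.0427
```

Run:
```python
from meas import *
st(); save('wrist','wrist10')
P,m=unit('wrist10','wrist')
w=toworld([-.114,-.038]);move([*w,.0876],toolR(168,0))
```

```text
t 15.8 tcp [ 0.4731 -0.2706  0.0839] grasp [ 0.4727 -0.2704  0.0299] tip [ 0.4726 -0.2704  0.0113] yaw 169.5 z [-0.007  0.003 -1.   ] F [-0.09  0.39 -0.1 ] gap 0.0427 q [ 1.08  0.94 -0.95  2.1   1.17  0.79  2.32]
wrist10 unit C [ 0.4773 -0.2573] bay [-189.8  -37.5] size [41.8 51.9] ang-bay mod90 11.4 n 3568 z 0.0468
slide [-0.0077, 0.0893, -0.0021] dr [0.0011, -0.0046, 0.0269] from [ 0.4742 -0.2707  0.0855] to [ 0.498  -0.1843  0.0876] t 15.85
```

View pics/wrist10.png

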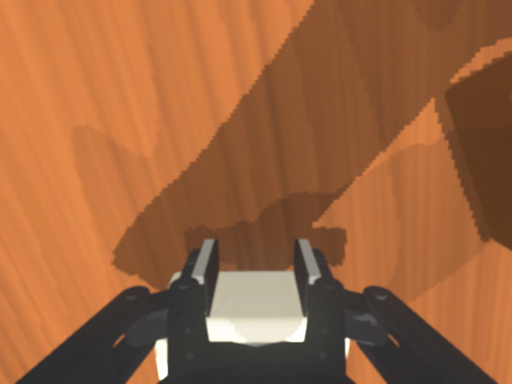

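{"api": "carry_out", "payload": {
  "increments": [
    {"slide": [-0.001, 0.008, -0.001], "dr": [0, 0, 0], "claw": 0.5},
    {"slide": [-0.0015, 0.016, -0.002], "dr": [0, 0, 0.005], "claw": 0.5},
    {"slide": [-0.002, 0.024, -0.002], "dr": [0, 0, 0.01], "claw": 0.5},
    {"slide": [-0.003, 0.032, -0.002], "dr": [0, 0, 0.01], "claw": 0.5},
    {"slide": [-0.0035, 0.04, -0.002], "dr": [0, 0, 0.015], "claw": 0.5},
    {"slide": [-0.004, 0.048, -0.002], "dr": [0, 0, 0.02], "claw": 0.5},
    {"slide": [-0.005, 0.056, -0.002], "dr": [0, 0, 0.02], "claw": 0.5},
    {"slide": [-0.0055, 0.064, -0.002], "dr": [0, 0, 0.02], "claw": 0.5},
    {"slide": [-0.006, 0.072, -0.002], "dr": [0, 0, 0.02], "claw": 0.5},
    {"slide": [-0.007, 0.08, -0.002], "dr": [0, 0, 0.02], "claw": 0.5},
    {"slide": [-0.007, 0.08, -0.002], "dr": [0, 0, 0.02], "claw": 0.5}
  ]
}}

```text
t: 16.95
tool_pos: [0.4965, -0.1916, 0.0882]
ee_rot: [0.1, 0.995, 0.001, -0.001]
wrist_force: [0.8, -0.7, -0.5]
finger_gap: 0.0426
```

Run:
```python
from meas import *
st(); save('side','side6');save('top','top2')
P,m=unit('side6','side');P,m=unit('top2','top')
p,d,c=load('side6');cv2.imwrite('pics/side6z.png',cv2.resize(p[120:270,190:350,::-1],None,fx=4,fy=4,interpolation=cv2.INTER_CUBIC))
```

```text
t 16.95 tcp [ 0.4965 -0.1916  0.0882] grasp [ 0.4964 -0.1914  0.0342] tip [ 0.4963 -0.1914  0.0156] yaw 168.5 z [-0.002  0.003 -1.   ] F [ 0.84 -0.69 -0.46] gap 0.0426 q [ 0.94  0.93 -0.96  2.13  1.18  0.78  2.12]
side6 unit C [ 0.5527 -0.1081] bay [-25.9 -70.2] size [39.4 22. ] ang-bay mod90 11.7 n 67 z 0.0465
top2 unit C [ 0.5084 -0.1313] bay [-60.1 -33.8] size [98.3 99.8] ang-bay mod90 4.0 n 589 z 0.0451
```

View pics/side6z.png

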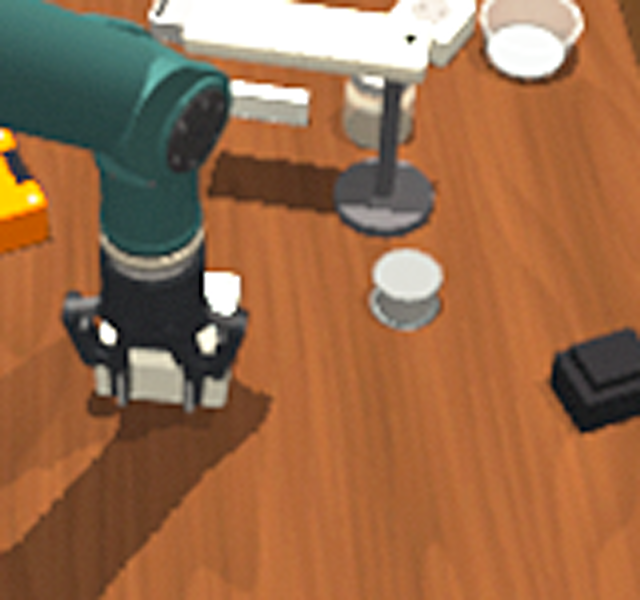

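```bash
cat > plan.py <<'E'
from meas import *
def plan(C,phi,f=0.5,spush=-35,step=6,end=90):
    """bay mm; contact with post; ICR at (50*f, s_c)"""
    post=np.array([8.,8.]);out=[]
    C=np.array(C,float);ph=np.radians(phi)
    n=0
    while True:
        ux=np.array([np.cos(ph),np.sin(ph)]);uy=np.array([-ux[1],ux[0]])
        pc=post-8*ux; sc=(pc-C)@uy; C=C+ux*((pc-C)@ux-50)
        if n%step==0: 
            K=C-50*ux+spush*uy; out.append((np.degrees(ph),C.copy(),sc,K))
        if ph>=np.radians(end): break
        dp=np.radians(1); I=C+50*f*ux+sc*uy
        r=C-I; c,s=np.cos(dp),np.sin(dp); C=I+np.array([c*r[0]-s*r[1],s*r[0]+c*r[1]]); ph+=dp;n+=1
    return out
if __name__=='__main__':
  for f in(0,.5):
    for o in plan((-47.2,-33.8),4,f): print(f,np.round(o[0]),o[1].round(1),round(o[2],1),o[3].round(1))
E
python3 plan.py
```

```text
0 4.0 [-47.2 -33.8] 37.8 [-94.7 -72.2]
0 10.0 [-43.6 -33.4] 31.8 [-86.8 -76.5]
0 16.0 [-40.7 -32.7] 25.7 [-79.1 -80.1]
0 22.0 [-38.4 -31.9] 19.6 [-71.7 -83.1]
0 28.0 [-36.8 -31.2] 13.6 [-64.6 -85.6]
0 34.0 [-35.9 -30.6] 7.5 [-57.8 -87.6]
0 40.0 [-35.5 -30.4] 1.4 [-51.3 -89.3]
0 46.0 [-35.6 -30.5] -4.7 [-45.2 -90.8]
0 52.0 [-36.2 -31.1] -10.7 [-39.4 -92. ]
0 58.0 [-37.  -32.3] -16.8 [-33.8 -93.2]
0 64.0 [-38.  -34.1] -22.9 [-28.5 -94.4]
0 70.0 [-39.1 -36.6] -29.0 [-23.3 -95.6]
0 76.0 [-40.  -39.8] -35.0 [-18.2 -96.8]
0 82.0 [-40.8 -43.7] -41.1 [-13.1 -98.1]
0 88.0 [-41.2 -48.3] -47.2 [ -7.9 -99.5]
0.5 4.0 [-47.2 -33.8] 37.8 [-94.7 -72.2]
0.5 10.0 [-43.1 -35.9] 34.4 [-86.3 -79.1]
0.5 16.0 [-39.2 -37.7] 30.9 [-77.6 -85.2]
0.5 22.0 [-35.5 -39.2] 27.5 [-68.7 -90.4]
0.5 28.0 [-31.9 -40.4] 24.0 [-59.6 -94.8]
0.5 34.0 [-28.6 -41.5] 20.6 [-50.5 -98.5]
0.5 40.0 [-25.4 -42.4] 17.1 [ -41.2 -101.3]
0.5 46.0 [-22.5 -43.2] 13.7 [ -32.  -103.5]
0.5 52.0 [-19.7 -44. ] 10.2 [ -22.9 -104.9]
0.5 58.0 [-17.  -44.8] 6.7 [ -13.8 -105.7]
0.5 64.0 [-14.5 -45.6] 3.3 [  -4.9 -105.9]
0.5 70.0 [-12.  -46.4] -0.2 [   3.8 -105.4]
0.5 76.0 [ -9.5 -47.4] -3.6 [  12.3 -104.4]
0.5 82.0 [ -7.1 -48.5] -7.1 [  20.6 -102.8]
0.5 88.0 [ -4.5 -49.6] -10.5 [  28.7 -100.8]
```

{"api": "carry_out", "payload": {
  "increments": [
    {"slide": [0, 0.004, 0.0], "dr": [0, 0, 0], "claw": 0.5},
    {"slide": [-0.001, 0.008, 0.0], "dr": [0, 0, 0], "claw": 0.5},
    {"slide": [-0.001, 0.012, 0.0], "dr": [0, 0, 0], "claw": 0.5},
    {"slide": [-0.001, 0.013, 0.0], "dr": [0, 0, 0], "claw": 0.5}
  ]
}}

```text
t: 17.45
tool_pos: [0.4999, -0.1787, 0.0879]
ee_rot: [0.1, 0.995, 0.002, -0.001]
wrist_force: [-1.2, -2.8, 1.1]
finger_gap: 0.0427
```

Run:
```python
from meas import *
st(); save('top','top3')
P,m=unit('top3','top')
```

```text
t 17.45 tcp [ 0.4999 -0.1787  0.0879] grasp [ 0.4998 -0.1784  0.0339] tip [ 0.4998 -0.1783  0.0153] yaw 168.5 z [-0.002  0.005 -1.   ] F [-1.17 -2.85  1.07] gap 0.0427 q [ 0.92  0.93 -0.96  2.13  1.18  0.78  2.1 ]
top3 unit C [ 0.5125 -0.1161] bay [-44.4 -33.7] size [103.7  99.3] ang-bay mod90 3.5 n 564 z 0.0449
```

Run:
```python
from plan import *
yaw=168.5; 
def tool(K,yaw): # K bay mm -> tool centre bay mm, corner (+14.5,+11)
    a=np.radians(yaw-74.45); X=np.array([np.cos(a),np.sin(a)]);Y=np.array([X[1],-X[0]])
    return np.array(K)-14.5*X-11*Y,X,Y
s=env.sense(); t0=tobay(s['tool_pos'])*1000; print(t0)
for o in plan((-47,-33.7),4,.35,spush=-25,end=52):
    T,X,Y=tool(o[3],yaw); d=T-t0
    print(round(o[0]),o[1].round(0),round(o[2],1),'slide',(d@X).round(1),(d@Y).round(1))
```

```text
[-108.02510501  -38.29809651]
4 [-47. -34.] 37.8 slide -39.2 -0.0
10 [-43. -35.] 33.5 slide -45.9 6.7
16 [-40. -36.] 29.3 slide -52.0 13.6
22 [-36. -37.] 25.0 slide -57.4 20.7
28 [-33. -38.] 20.8 slide -62.2 27.9
34 [-31. -38.] 16.6 slide -66.4 35.2
40 [-29. -39.] 12.3 slide -70.1 42.5
46 [-26. -39.] 8.1 slide -73.3 49.8
52 [-25. -40.] 3.8 slide -76.0 57.1
```

{"api": "carry_out", "payload": {
  "increments": [
    {"slide": [0, -0.012, 0], "dr": [0, 0, 0], "claw": 0.8},
    {"slide": [-0.02, -0.012, 0], "dr": [0, 0, 0], "claw": 1},
    {"slide": [-0.039, -0.012, 0], "dr": [0, 0, 0], "claw": 1},
    {"slide": [-0.039, -0.012, 0], "dr": [0, 0, 0], "claw": 1},
    {"slide": [-0.039, -0.006, 0], "dr": [0, 0, 0], "claw": 1},
    {"slide": [-0.039, 0.0, 0], "dr": [0, 0, 0], "claw": 1},
    {"slide": [-0.043, 0.003, 0], "dr": [0, 0, 0], "claw": 1},
    {"slide": [-0.046, 0.007, 0], "dr": [0, 0, 0], "claw": 1},
    {"slide": [-0.049, 0.01, 0], "dr": [0, 0, 0], "claw": 1},
    {"slide": [-0.052, 0.014, 0], "dr": [0, 0, 0], "claw": 1},
    {"slide": [-0.055, 0.017, 0], "dr": [0, 0, 0], "claw": 1},
    {"slide": [-0.057, 0.021, 0], "dr": [0, 0, 0], "claw": 1},
    {"slide": [-0.06, 0.025, 0], "dr": [0, 0, 0], "claw": 1},
    {"slide": [-0.062, 0.028, 0], "dr": [0, 0, 0], "claw": 1},
    {"slide": [-0.064, 0.032, 0], "dr": [0, 0, 0], "claw": 1},
    {"slide": [-0.066, 0.035, 0], "dr": [0, 0, 0], "claw": 1},
    {"slide": [-0.066, 0.035, 0], "dr": [0, 0, 0], "claw": 1}
  ]
}}

```text
t: 19.2
tool_pos: [0.5724, -0.1566, 0.0881]
ee_rot: [0.1, 0.995, 0.003, -0.001]
wrist_force: [-0.3, -0.5, -0.8]
finger_gap: 0.0001
```

Run:
```python
from meas import *
st(); save('top','top4')
P,m=unit('top4','top')
p,d,c=load('top4');cv2.imwrite('pics/top4z.png',cv2.resize(p[95:235,110:310,::-1],None,fx=4,fy=4,interpolation=cv2.INTER_CUBIC))
```

```text
t 19.2 tcp [ 0.5724 -0.1566  0.0881] grasp [ 0.5724 -0.1563  0.0341] tip [ 0.5723 -0.1562  0.0155] yaw 168.5 z [-0.001  0.006 -1.   ] F [-0.3  -0.5  -0.83] gap 0.0001 q [ 0.83  0.97 -0.97  1.99  1.12  0.85  2.14]
top4 unit C [ 0.518  -0.1001] bay [-27.5 -34.7] size [ 99.7 112. ] ang-bay mod90 30.0 n 679 z 0.0451
```

View pics/top4z.png

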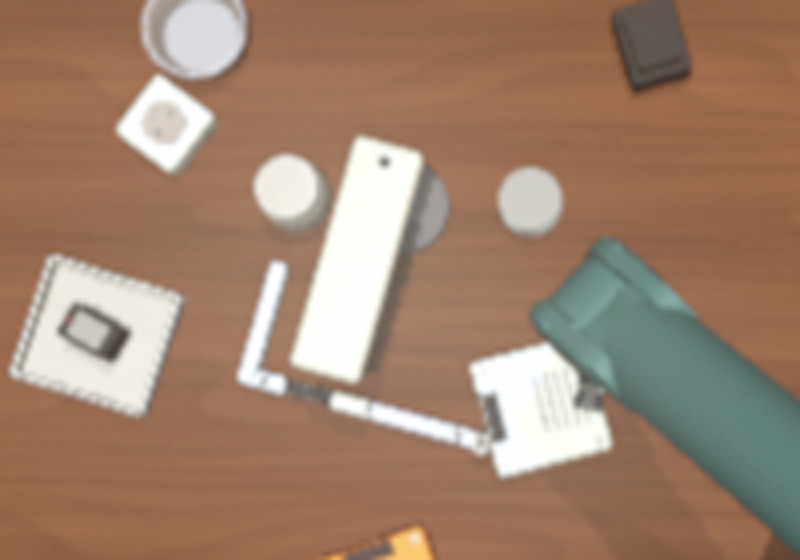

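```bash
sed -i "s/&(p.min(-1)>50)).astype/\&(np.hypot(b[...,0]-.008,b[...,1]-.008)>.0115)\&(p.min(-1)>50)).astype/" meas.py
cat >> plan.py <<'E'
def tool(K,yaw):
    a=np.radians(yaw-74.45); X=np.array([np.cos(a),np.sin(a)]);Y=np.array([X[1],-X[0]])
    return np.array(K)-14.5*X-11*Y,X,Y
def rel(C,phi):
    s=env.sense(); t0=tobay(s['tool_pos'])*1000; Rt=R.from_quat(s['ee_rot']).as_matrix(); a=np.arctan2(Rt[1,0],Rt[0,0])-np.radians(74.45)
    X=np.array([np.cos(a),np.sin(a)]);Y=np.array([X[1],-X[0]]); K=t0+14.5*X+11*Y
    u=np.array([np.cos(np.radians(phi)),np.sin(np.radians(phi))]); v=np.array([-u[1],u[0]])
    print('tool bay',t0.round(1),'K in unit',((K-C)@u).round(1),((K-C)@v).round(1)); return t0,X,Y,K
E
python3 - <<'E'
from plan import *
unit('top4','top')
p,d,c=load('top4')
q=np.array([ray(110+x/4-.375,95+y/4-.375,c,.045) for x,y in((470,365),(612,447),(502,475))]); print((tobay(q)*1000).round(1))
E
```

```text
top4 unit C [ 0.5196 -0.1058] bay [-32.6 -37.7] size [ 99.8 100. ] ang-bay mod90 30.2 n 671 z 0.0451
[[  35.5  -53.6]
 [-101.1  -19.4]
 [ -17.1   29.5]]
```

Run:
```python
from plan import *
C=np.array([-32.6,-37.7]);ph=30.2
t0,X,Y,K=rel(C,ph); yaw=168.5
for o in plan(C,ph,.2,spush=-30,end=92):
    T,_,_=tool(o[3],yaw); d=T-t0
    print(round(o[0]),o[1].round(0),round(o[2],1),'slide',(d@X).round(1),(d@Y).round(1))
```

```text
tool bay [ -67.4 -102.2] K in unit -46.3 -30.0
30 [-33. -38.] 19.1 slide -1.6 -3.3
36 [-31. -38.] 14.0 slide -4.7 4.0
42 [-29. -38.] 9.0 slide -7.3 11.2
48 [-28. -38.] 4.0 slide -9.6 18.2
54 [-27. -38.] -1.0 slide -11.4 25.1
60 [-26. -39.] -6.1 slide -13.0 31.8
66 [-26. -41.] -11.1 slide -14.3 38.3
72 [-25. -42.] -16.1 slide -15.4 44.7
78 [-25. -44.] -21.1 slide -16.3 51.1
84 [-24. -47.] -26.2 slide -17.0 57.3
90 [-23. -50.] -31.2 slide -17.6 63.6
```

{"api": "carry_out", "payload": {
  "increments": [
    {"slide": [-0.002, 0.004, 0], "dr": [0, 0, 0], "claw": 1},
    {"slide": [-0.004, 0.0085, 0], "dr": [0, 0, 0], "claw": 1},
    {"slide": [-0.0055, 0.013, 0], "dr": [0, 0, 0], "claw": 1},
    {"slide": [-0.007, 0.017, 0], "dr": [0, 0, 0], "claw": 1},
    {"slide": [-0.0085, 0.021, 0], "dr": [0, 0, 0], "claw": 1},
    {"slide": [-0.01, 0.025, 0], "dr": [0, 0, 0], "claw": 1},
    {"slide": [-0.0115, 0.029, 0], "dr": [0, 0, 0], "claw": 1},
    {"slide": [-0.013, 0.033, 0], "dr": [0, 0, 0], "claw": 1},
    {"slide": [-0.014, 0.037, 0], "dr": [0, 0, 0], "claw": 1},
    {"slide": [-0.015, 0.041, 0], "dr": [0, 0, 0], "claw": 1},
    {"slide": [-0.015, 0.041, 0], "dr": [0, 0, 0], "claw": 1}
  ]
}}

```text
t: 20.35
tool_pos: [0.5997, -0.1198, 0.0893]
ee_rot: [0.1, 0.995, 0.004, 0.004]
wrist_force: [7.0, -4.2, -2.5]
finger_gap: 0.0001
```

Run:
```python
from plan import *
st(); save('top','top5');unit('top5','top')
p,d,c=load('top5');cv2.imwrite('pics/top5z.png',cv2.resize(p[95:235,110:310,::-1],None,fx=4,fy=4,interpolation=cv2.INTER_CUBIC))
```

```text
t 20.35 tcp [ 0.5997 -0.1198  0.0893] grasp [ 0.6001 -0.1194  0.0353] tip [ 0.6002 -0.1193  0.0167] yaw 168.5 z [ 0.008  0.006 -1.   ] F [ 6.97 -4.22 -2.52] gap 0.0001 q [ 0.76  0.98 -0.97  1.96  1.12  0.86  2.09]
top5 unit C [ 0.5341 -0.0902] bay [-13.6 -47.5] size [100.2  99.6] ang-bay mod90 55.5 n 649 z 0.0454
```

View pics/top5z.png

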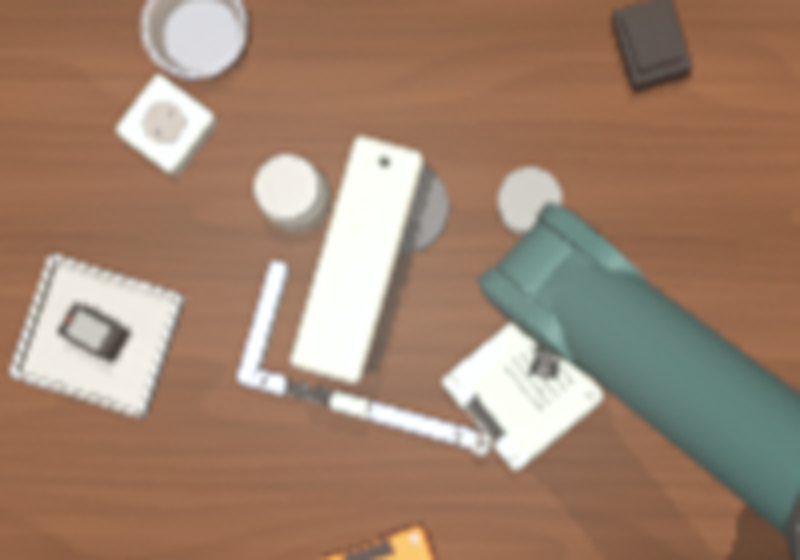

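Run:
```python
from plan import *
C=np.array([-13.6,-47.5]);ph=55.5
t0,X,Y,K=rel(C,ph); yaw=168.5
for o in plan(C,ph,.7,spush=-32,end=92):
    T,_,_=tool(o[3],yaw); d=T-t0
    print(round(o[0]),o[1].round(0),round(o[2],1),'slide',(d@X).round(1),(d@Y).round(1))
```

```text
tool bay [ -24.8 -118.6] K in unit -46.7 -30.6
56 [-14. -48.] 13.6 slide -3.5 -1.0
62 [-10. -48.] 11.2 slide -4.9 9.0
68 [ -6. -49.] 8.8 slide -5.4 18.9
74 [ -2. -49.] 6.4 slide -5.2 28.7
80 [  1. -50.] 4.0 slide -4.1 38.3
86 [  5. -50.] 1.6 slide -2.3 47.8
92 [  9. -50.] -0.8 slide 0.2 57.0
```

{"api": "carry_out", "payload": {
  "increments": [
    {"slide": [-0.0007, 0.005, 0], "dr": [0, 0, 0], "claw": 1},
    {"slide": [-0.0014, 0.01, 0], "dr": [0, 0, 0], "claw": 1},
    {"slide": [-0.0017, 0.015, 0], "dr": [0, 0, 0], "claw": 1},
    {"slide": [-0.0019, 0.02, 0], "dr": [0, 0, 0], "claw": 1},
    {"slide": [-0.0018, 0.025, 0], "dr": [0, 0, 0], "claw": 1},
    {"slide": [-0.0017, 0.03, 0], "dr": [0, 0, 0], "claw": 1},
    {"slide": [-0.0012, 0.035, 0], "dr": [0, 0, 0], "claw": 1},
    {"slide": [-0.0006, 0.039, 0], "dr": [0, 0, 0], "claw": 1},
    {"slide": [0.0, 0.043, 0], "dr": [0, 0, 0], "claw": 1},
    {"slide": [0.0, 0.043, 0], "dr": [0, 0, 0], "claw": 1}
  ]
}}

```text
t: 21.4
tool_pos: [0.6122, -0.0754, 0.091]
ee_rot: [0.099, 0.995, 0.006, 0.008]
wrist_force: [7.8, -1.2, -3.2]
finger_gap: -0.0001
```

Run:
```python
from plan import *
st(); save('top','top6');unit('top6','top')
p,d,c=load('top6');cv2.imwrite('pics/top6z.png',cv2.resize(p[95:235,110:310,::-1],None,fx=4,fy=4,interpolation=cv2.INTER_CUBIC))
```

```text
t 21.4 tcp [ 0.6122 -0.0754  0.091 ] grasp [ 0.6131 -0.0749  0.037 ] tip [ 0.6134 -0.0747  0.0184] yaw 168.6 z [ 0.017  0.011 -1.   ] F [ 7.8  -1.21 -3.16] gap -0.0001 q [ 0.68  0.98 -0.98  1.95  1.12  0.86  2.02]
top6 unit C [ 0.5337 -0.067 ] bay [  8.6 -40.9] size [99.1 78.4] ang-bay mod90 79.3 n 554 z 0.0452
```

View pics/top6z.png

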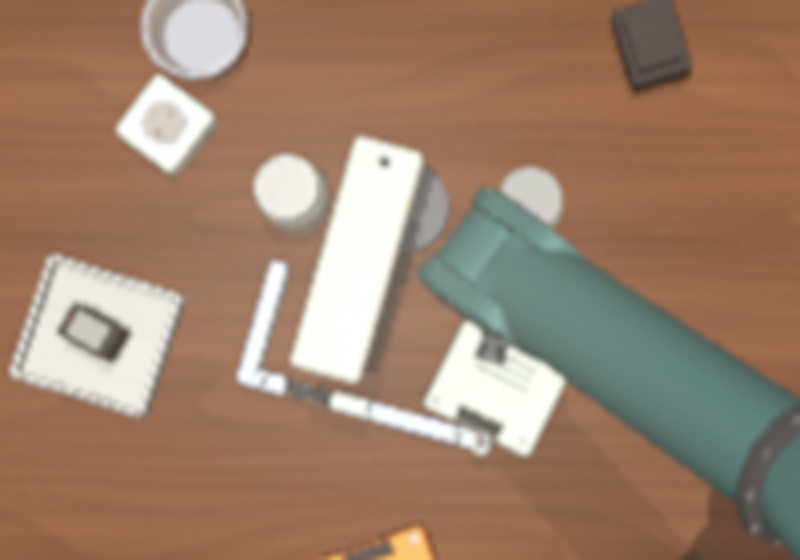

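Run:
```python
from plan import *
C=np.array([6.5,-51.7]);ph=79.3
t0,X,Y,K=rel(C,ph); yaw=168.5
for o in plan(C,ph,.8,spush=-32,end=90,step=3):
    T,_,_=tool(o[3],yaw); d=T-t0
    print(round(o[0]),o[1].round(0),round(o[2],1),'slide',(d@X).round(1),(d@Y).round(1))
```

```text
tool bay [  21.4 -118.9] K in unit -46.4 -34.0
79 [  7. -51.] 9.6 slide -2.0 -2.6
82 [  9. -51.] 8.7 slide -1.0 2.5
85 [ 11. -50.] 7.7 slide 0.2 7.5
88 [ 13. -50.] 6.8 slide 1.6 12.4
```

{"api": "carry_out", "payload": {
  "increments": [
    {"slide": [0.001, 0.005, 0.001], "dr": [0, 0, 0], "claw": 1},
    {"slide": [0.0022, 0.01, 0.002], "dr": [0, 0, 0], "claw": 1},
    {"slide": [0.0036, 0.015, 0.002], "dr": [0, 0, 0], "claw": 1},
    {"slide": [0.005, 0.018, 0.002], "dr": [0, 0, 0], "claw": 1},
    {"slide": [0.007, 0.019, 0.002], "dr": [0, 0, 0], "claw": 1},
    {"slide": [0.009, 0.019, 0.002], "dr": [0, 0, 0], "claw": 1},
    {"slide": [0.009, 0.019, 0.002], "dr": [0, 0, 0], "claw": 1}
  ]
}}

```text
t: 22.15
tool_pos: [0.6118, -0.0545, 0.0906]
ee_rot: [0.099, 0.995, 0.008, 0.013]
wrist_force: [10.7, -2.0, -1.0]
finger_gap: -0.0
```

Run:
```python
from plan import *
st(); save('top','top7');unit('top7','top')
p,d,c=load('top7');cv2.imwrite('pics/top7z.png',cv2.resize(p[95:235,110:310,::-1],None,fx=4,fy=4,interpolation=cv2.INTER_CUBIC))
```

```text
t 22.15 tcp [ 0.6118 -0.0545  0.0906] grasp [ 0.6133 -0.0539  0.0366] tip [ 0.6138 -0.0536  0.018 ] yaw 168.6 z [ 0.027  0.013 -1.   ] F [10.71 -2.02 -0.99] gap -0.0 q [ 0.65  0.98 -0.98  1.96  1.14  0.85  1.97]
top7 unit C [ 0.5334 -0.0602] bay [ 15.  -38.8] size [100.5  76.6] ang-bay mod90 89.7 n 490 z 0.045
```

View pics/top7z.png

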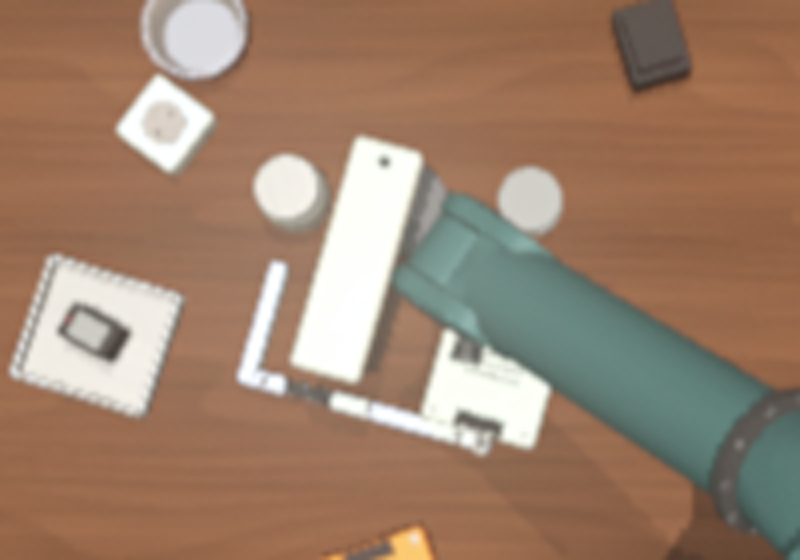

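{"api": "carry_out", "payload": {
  "increments": [
    {"slide": [-0.01, 0, 0], "dr": [0, 0, 0], "claw": 1},
    {"slide": [-0.02, -0.005, 0], "dr": [0, 0, 0], "claw": 1},
    {"slide": [-0.022, -0.03, -0.02], "dr": [0, 0, 0], "claw": 1},
    {"slide": [-0.022, -0.06, -0.05], "dr": [0, 0, 0], "claw": 0.8},
    {"slide": [-0.022, -0.09, -0.09], "dr": [0, 0, 0], "claw": 0.6},
    {"slide": [-0.022, -0.1, -0.13], "dr": [0, 0, 0], "claw": 0.5},
    {"slide": [-0.022, -0.1, -0.14], "dr": [0, 0, 0], "claw": 0.5}
  ]
}}

```text
t: 22.9
tool_pos: [0.6104, -0.1603, 0.2326]
ee_rot: [0.101, 0.995, 0.008, 0.014]
wrist_force: [0.6, 0.2, -0.1]
finger_gap: 0.0425
```

```bash
cat >> meas.py <<'E'
def tipmove(tip,Rt,up=0.): # tip: bay mm x,y + world z m
    w=toworld(np.array(tip[:2])/1000); move(np.array([*w,tip[2]+up])-.0726*Rt[:,2],Rt)
E
python3 - <<'E'
from plan import *
st(); save('top','top8');unit('top8','top')
Rt=toolR(164.45,-30)
tipmove([-60,-50,.014],Rt,.12);tipmove([-60,-50,.014],Rt)
p,d,c=load('top8');cv2.imwrite('pics/top8z.png',cv2.resize(p[95:235,110:310,::-1],None,fx=4,fy=4,interpolation=cv2.INTER_CUBIC))
E
```

```text
t 22.9 tcp [ 0.6104 -0.1603  0.2326] grasp [ 0.612  -0.1596  0.1786] tip [ 0.6126 -0.1594  0.1601] yaw 168.4 z [ 0.03   0.013 -0.999] F [ 0.59  0.21 -0.05] gap 0.0425 q [ 0.9   0.84 -1.14  1.87  0.89  1.03  2.33]
top8 unit C [ 0.5444 -0.0633] bay [ 15.  -50.2] size [99.9 99.9] ang-bay mod90 0.2 n 777 z 0.045
slide [0.0929, -0.0312, 0.0327] dr [-0.5036, 0.0076, 0.0758] from [ 0.6105 -0.1588  0.2327] to [ 0.5144 -0.1705  0.1969] t 22.95
slide [0.0961, -0.0335, 0.1527] dr [-0.5036, 0.0076, 0.0758] from [ 0.6105 -0.1588  0.2327] to [ 0.5144 -0.1705  0.0769] t 22.95
```

View pics/top8z.png

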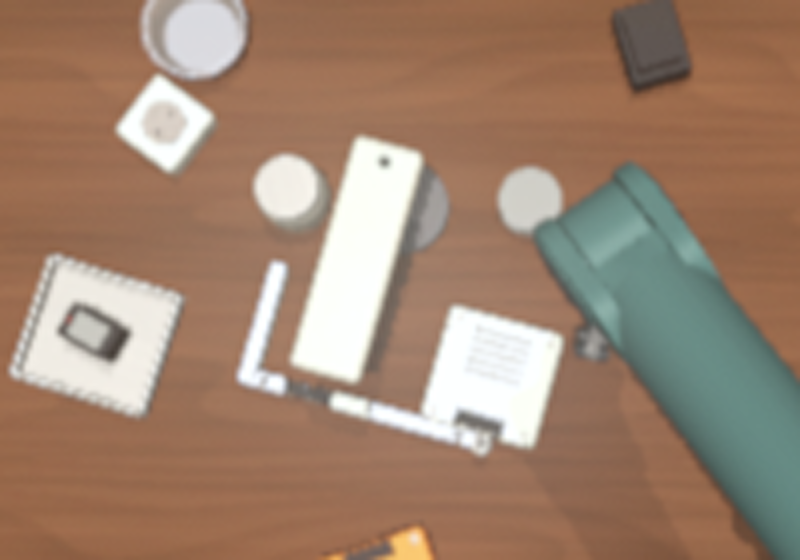

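{"api": "carry_out", "payload": {
  "increments": [
    {"slide": [0.015, -0.01, 0.0], "dr": [-0.09, 0, 0.01], "claw": 0.5},
    {"slide": [0.035, -0.015, 0.0], "dr": [-0.18, 0, 0.03], "claw": 0.5},
    {"slide": [0.055, -0.02, 0.0], "dr": [-0.27, 0, 0.04], "claw": 0.5},
    {"slide": [0.075, -0.025, 0.01], "dr": [-0.36, 0.005, 0.06], "claw": 0.5},
    {"slide": [0.093, -0.031, 0.03], "dr": [-0.45, 0.007, 0.07], "claw": 0.5},
    {"slide": [0.093, -0.031, 0.033], "dr": [-0.504, 0.008, 0.076], "claw": 0.5},
    {"slide": [0.093, -0.032, 0.06], "dr": [-0.504, 0.008, 0.076], "claw": 0.5},
    {"slide": [0.094, -0.033, 0.09], "dr": [-0.504, 0.008, 0.076], "claw": 0.5},
    {"slide": [0.094, -0.033, 0.09], "dr": [-0.504, 0.008, 0.076], "claw": 0.5}
  ]
}}

```text
t: 23.85
tool_pos: [0.5113, -0.17, 0.135]
ee_rot: [0.131, 0.957, 0.258, 0.03]
wrist_force: [0.4, 0.8, -0.0]
finger_gap: 0.0427
```

Run:
```python
from plan import *
st(); Rt=toolR(164.45,-30)
tipmove([-60,-50,.014],Rt)
```

```text
t 23.85 tcp [ 0.5113 -0.17    0.135 ] grasp [ 0.518  -0.1438  0.0883] tip [ 0.5203 -0.1348  0.0722] yaw 164.6 z [ 0.124  0.485 -0.865] F [ 0.42  0.78 -0.04] gap 0.0427 q [ 1.19  1.03 -1.14  2.07  0.66  0.63  2.62]
slide [-0.0037, -0.0288, 0.0505] dr [0.0012, -0.0103, -0.0035] from [ 0.5113 -0.17    0.135 ] to [ 0.5144 -0.1705  0.0769] t 23.85
```

{"api": "carry_out", "payload": {
  "increments": [
    {"slide": [-0.002, -0.012, 0.02], "dr": [0, -0.005, 0], "claw": 0.5},
    {"slide": [-0.0035, -0.024, 0.042], "dr": [0, -0.01, -0.003], "claw": 0.5},
    {"slide": [-0.0037, -0.029, 0.0505], "dr": [0, -0.01, -0.003], "claw": 0.5},
    {"slide": [-0.0037, -0.029, 0.0505], "dr": [0, -0.01, -0.003], "claw": 0.5},
    {"slide": [-0.0037, -0.029, 0.0505], "dr": [0, -0.01, -0.003], "claw": 0.5}
  ]
}}

```text
t: 24.35
tool_pos: [0.5148, -0.17, 0.0779]
ee_rot: [0.13, 0.957, 0.257, 0.035]
wrist_force: [-0.0, -0.1, -1.0]
finger_gap: 0.0425
```

Run:
```python
from plan import *
st(); Rt=toolR(164.45,-30); save('wrist','wrist11'); save('side','side7')
for x in (-45,0,50,80,105,107): tipmove([x,-50,.014],Rt)
p,d,c=load('side7');cv2.imwrite('pics/side7z.png',cv2.resize(p[100:250,190:350,::-1],None,fx=4,fy=4,interpolation=cv2.INTER_CUBIC))
```

```text
t 24.35 tcp [ 0.5148 -0.17    0.0779] grasp [ 0.5221 -0.1439  0.0311] tip [ 0.5246 -0.1349  0.0151] yaw 164.5 z [ 0.135  0.483 -0.865] F [-0.04 -0.11 -1.02] gap 0.0425 q [ 1.14  1.09 -1.05  2.07  0.74  0.54  2.6 ]
slide [0.0006, 0.0121, 0.0085] dr [0.0016, 0.0013, 0.0007] from [ 0.515  -0.1704  0.0781] to [ 0.5184 -0.156   0.0769] t 24.45
slide [0.0006, 0.0511, 0.0311] dr [0.0016, 0.0013, 0.0007] from [ 0.515  -0.1704  0.0781] to [ 0.5304 -0.1127  0.0769] t 24.45
slide [0.0006, 0.0943, 0.0561] dr [0.0016, 0.0013, 0.0007] from [ 0.515  -0.1704  0.0781] to [ 0.5438 -0.0645  0.0769] t 24.45
slide [0.0006, 0.1203, 0.0712] dr [0.0016, 0.0013, 0.0007] from [ 0.515  -0.1704  0.0781] to [ 0.5519 -0.0356  0.0769] t 24.45
slide [0.0006, 0.1419, 0.0837] dr [0.0016, 0.0013, 0.0007] from [ 0.515  -0.1704  0.0781] to [ 0.5586 -0.0115  0.0769] t 24.45
slide [0.0006, 0.1436, 0.0847] dr [0.0016, 0.0013, 0.0007] from [ 0.515  -0.1704  0.0781] to [ 0.5591 -0.0096  0.0769] t 24.45
```

View pics/wrist11.png

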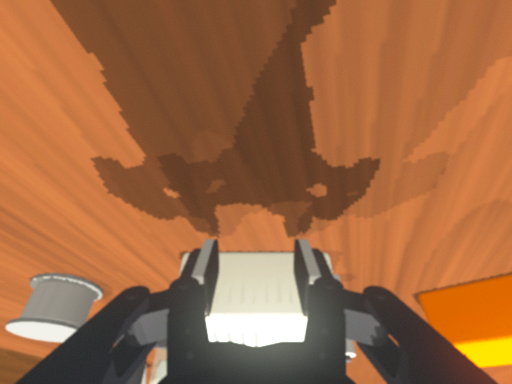

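View pics/side7z.png

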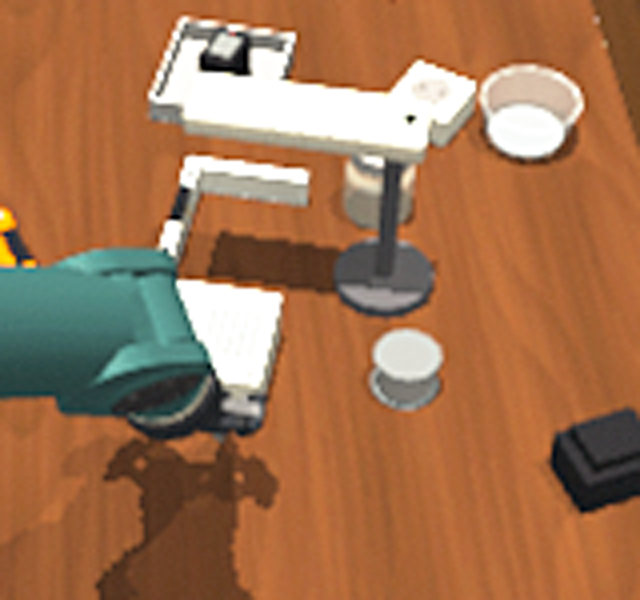

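{"api": "carry_out", "payload": {
  "increments": [
    {"slide": [0.0005, 0.007, 0.0045], "dr": [0, 0, 0], "claw": 0.5},
    {"slide": [0.0005, 0.014, 0.009], "dr": [0, 0, 0], "claw": 0.5},
    {"slide": [0.001, 0.021, 0.0135], "dr": [0, 0, 0], "claw": 0.5},
    {"slide": [0.001, 0.028, 0.0178], "dr": [0, 0, 0], "claw": 0.5},
    {"slide": [0.001, 0.035, 0.0218], "dr": [0, 0, 0], "claw": 0.5},
    {"slide": [0.0015, 0.042, 0.0258], "dr": [0, 0, 0], "claw": 0.5},
    {"slide": [0.0015, 0.049, 0.03], "dr": [0, 0, 0], "claw": 0.5},
    {"slide": [0.002, 0.056, 0.034], "dr": [0, 0, 0], "claw": 0.5},
    {"slide": [0.002, 0.063, 0.038], "dr": [0, 0, 0], "claw": 0.5},
    {"slide": [0.002, 0.07, 0.042], "dr": [0, 0, 0], "claw": 0.5},
    {"slide": [0.0025, 0.077, 0.046], "dr": [0, 0, 0], "claw": 0.5},
    {"slide": [0.0025, 0.084, 0.05], "dr": [0, 0, 0], "claw": 0.5},
    {"slide": [0.0025, 0.084, 0.05], "dr": [0, 0, 0], "claw": 0.5}
  ]
}}

```text
t: 25.75
tool_pos: [0.5419, -0.0778, 0.0776]
ee_rot: [0.13, 0.957, 0.255, 0.039]
wrist_force: [3.6, -5.5, 3.1]
finger_gap: 0.0428
```

Run:
```python
from plan import *
st(); Rt=toolR(164.45,-30); save('top','top9'); save('side','side8')
unit('top9','top');unit('side8','side')
for x in (50,80,100,107): tipmove([x,-49,.014],Rt)
p,d,c=load('top9');cv2.imwrite('pics/top9z.png',cv2.resize(p[95:235,110:310,::-1],None,fx=4,fy=4,interpolation=cv2.INTER_CUBIC))
p,d,c=load('side8');cv2.imwrite('pics/side8z.png',cv2.resize(p[100:250,190:350,::-1],None,fx=4,fy=4,interpolation=cv2.INTER_CUBIC))
```

```text
t 25.75 tcp [ 0.5419 -0.0778  0.0776] grasp [ 0.5495 -0.052   0.0308] tip [ 0.5522 -0.0431  0.0147] yaw 164.4 z [ 0.141  0.478 -0.867] F [ 3.56 -5.52  3.08] gap 0.0428 q [ 0.93  1.03 -0.97  2.11  0.78  0.38  2.42]
top9 unit C [0.566  0.0107] bay [ 92.1 -51.2] size [ 98.  100.6] ang-bay mod90 0.1 n 659 z 0.045
side8 unit C [0.6014 0.0142] bay [105.  -84.4] size [ 50.3 104.8] ang-bay mod90 18.9 n 224 z 0.0471
slide [0.0031, 0.0107, 0.0072] dr [-0.0004, 0.0085, 0.0018] from [ 0.5423 -0.0775  0.0778] to [ 0.5429 -0.0642  0.0769] t 25.85
slide [0.0031, 0.0367, 0.0222] dr [-0.0004, 0.0085, 0.0018] from [ 0.5423 -0.0775  0.0778] to [ 0.5509 -0.0353  0.0769] t 25.85
slide [0.0032, 0.054, 0.0322] dr [-0.0004, 0.0085, 0.0018] from [ 0.5423 -0.0775  0.0778] to [ 0.5563 -0.0161  0.0769] t 25.85
slide [0.0032, 0.0601, 0.0357] dr [-0.0004, 0.0085, 0.0018] from [ 0.5423 -0.0775  0.0778] to [ 0.5582 -0.0093  0.0769] t 25.85
```

View pics/top9z.png

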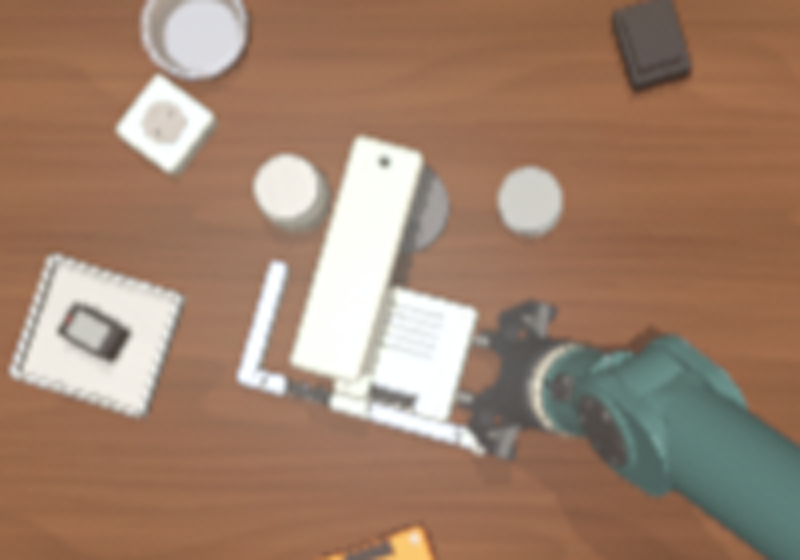

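View pics/side8z.png

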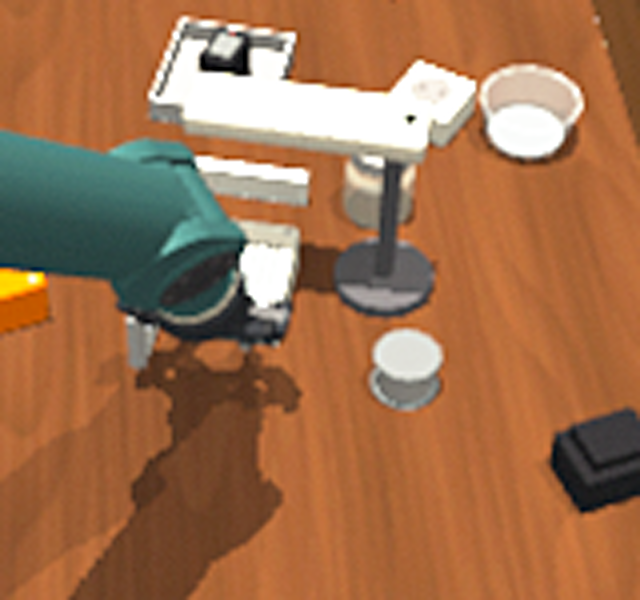

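{"api": "carry_out", "payload": {
  "increments": [
    {"slide": [0.0, 0.006, 0.0045], "dr": [0, 0, 0], "claw": 0.5},
    {"slide": [0.0005, 0.013, 0.0085], "dr": [0, 0, 0], "claw": 0.5},
    {"slide": [0.001, 0.02, 0.0125], "dr": [0, 0, 0], "claw": 0.5},
    {"slide": [0.001, 0.027, 0.0165], "dr": [0, 0, 0], "claw": 0.5},
    {"slide": [0.001, 0.034, 0.0205], "dr": [0, 0, 0], "claw": 0.5},
    {"slide": [0.001, 0.041, 0.0245], "dr": [0, 0, 0], "claw": 0.5},
    {"slide": [0.001, 0.047, 0.028], "dr": [0, 0, 0], "claw": 0.5},
    {"slide": [0.001, 0.052, 0.031], "dr": [0, 0, 0], "claw": 0.5},
    {"slide": [0.001, 0.052, 0.031], "dr": [0, 0, 0], "claw": 0.5}
  ]
}}

```text
t: 26.75
tool_pos: [0.5578, -0.017, 0.0775]
ee_rot: [0.13, 0.957, 0.256, 0.039]
wrist_force: [-0.2, -0.5, 0.4]
finger_gap: 0.0429
```

Run:
```python
from plan import *
st(); Rt=toolR(164.45,-30); save('top','top10'); save('side','side9')
for x in (100,107,112): tipmove([x,-49,.014],Rt)
print((tobay(env.sense()['tool_pos']+.0726*R.from_quat(env.sense()['ee_rot']).as_matrix()[:,2])*1000).round(1))
p,d,c=load('top10');cv2.imwrite('pics/top10z.png',cv2.resize(p[95:235,110:310,::-1],None,fx=4,fy=4,interpolation=cv2.INTER_CUBIC))
p,d,c=load('side9');cv2.imwrite('pics/side9z.png',cv2.resize(p[100:250,190:350,::-1],None,fx=4,fy=4,interpolation=cv2.INTER_CUBIC))
```

```text
t 26.75 tcp [ 0.5578 -0.017   0.0775] grasp [0.5655 0.0089 0.0308] tip [0.5681 0.0179 0.0147] yaw 164.4 z [ 0.142  0.481 -0.865] F [-0.24 -0.5   0.41] gap 0.0429 q [ 0.78  1.   -0.91  2.12  0.78  0.29  2.31]
slide [0.002, 0.0005, 0.0011] dr [0.0019, 0.0086, 0.0031] from [ 0.5579 -0.0175  0.0776] to [ 0.5563 -0.0161  0.0769] t 26.85
slide [0.002, 0.0065, 0.0046] dr [0.0019, 0.0086, 0.0031] from [ 0.5579 -0.0175  0.0776] to [ 0.5582 -0.0093  0.0769] t 26.85
slide [0.002, 0.0108, 0.0071] dr [0.0019, 0.0086, 0.0031] from [ 0.5579 -0.0175  0.0776] to [ 0.5595 -0.0045  0.0769] t 26.85
[ 99.2 -51.6]
```

View pics/top10z.png

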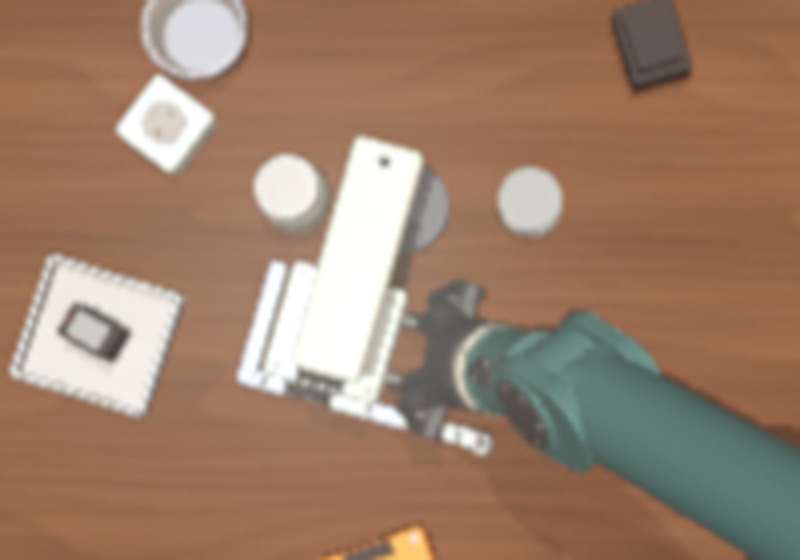

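View pics/side9z.png

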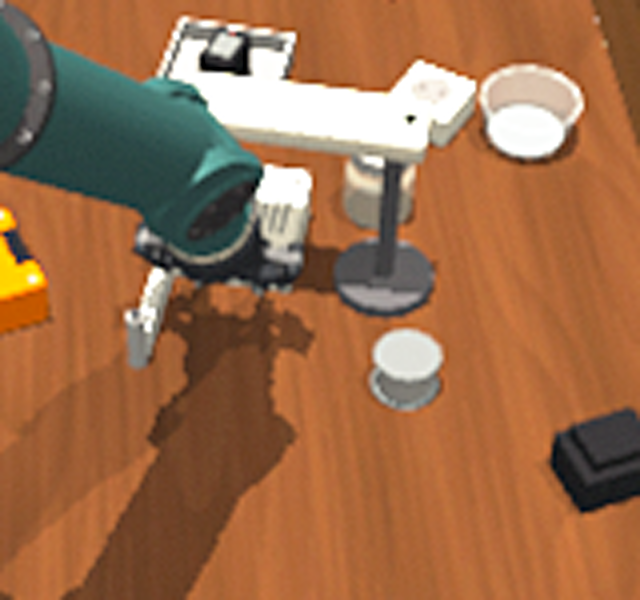

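{"api": "carry_out", "payload": {
  "increments": [
    {"slide": [0.0005, 0.002, 0.0015], "dr": [0, 0, 0], "claw": 0.5},
    {"slide": [0.001, 0.004, 0.003], "dr": [0, 0.004, 0], "claw": 0.5},
    {"slide": [0.001, 0.006, 0.004], "dr": [0, 0.004, 0], "claw": 0.5},
    {"slide": [0.001, 0.008, 0.005], "dr": [0, 0.004, 0], "claw": 0.5},
    {"slide": [0.001, 0.008, 0.005], "dr": [0, 0.004, 0], "claw": 0.5}
  ]
}}

```text
t: 27.35
tool_pos: [0.5601, -0.0095, 0.0772]
ee_rot: [0.131, 0.957, 0.256, 0.038]
wrist_force: [0.8, -3.7, 1.0]
finger_gap: 0.0428
```

{"api": "carry_out", "payload": {
  "increments": [
    {"slide": [0.0, 0.0015, 0.001], "dr": [0, 0, 0], "claw": 0.5},
    {"slide": [0.0, 0.003, 0.002], "dr": [0, 0, 0], "claw": 0.5},
    {"slide": [0.0, 0.003, 0.002], "dr": [0, 0, 0], "claw": 0.5}
  ]
}}

```text
t: 27.65
tool_pos: [0.5606, -0.0082, 0.0767]
ee_rot: [0.131, 0.957, 0.254, 0.038]
wrist_force: [-3.5, -9.5, 5.7]
finger_gap: 0.0424
```

Run:
```python
from plan import *
st()
print((tobay(env.sense()['tool_pos']+.0726*R.from_quat(env.sense()['ee_rot']).as_matrix()[:,2])*1000).round(1))
```

```text
t 27.65 tcp [ 0.5606 -0.0082  0.0767] grasp [0.5681 0.0176 0.0299] tip [0.5707 0.0265 0.0137] yaw 164.3 z [ 0.139  0.477 -0.868] F [-3.5  -9.55  5.72] gap 0.0424 q [ 0.76  0.99 -0.9   2.12  0.78  0.28  2.29]
[108.5 -51.5]
```

{"api": "carry_out", "payload": {
  "increments": [
    {"slide": [0.0, 0.002, 0.001], "dr": [0, 0, 0], "claw": 0.5},
    {"slide": [0.0, 0.004, 0.002], "dr": [0, 0, 0], "claw": 0.5},
    {"slide": [0.0, 0.004, 0.002], "dr": [0, 0, 0], "claw": 0.5}
  ]
}}

```text
t: 27.95
tool_pos: [0.5608, -0.0077, 0.0763]
ee_rot: [0.133, 0.958, 0.251, 0.037]
wrist_force: [-4.7, -13.7, 10.3]
finger_gap: 0.0432
```

Run:
```python
from plan import *
st();save('top','top11')
print((tobay(env.sense()['tool_pos']+.0726*R.from_quat(env.sense()['ee_rot']).as_matrix()[:,2])*1000).round(1))
p,d,c=load('top11');cv2.imwrite('pics/top11z.png',cv2.resize(p[140:210,160:240,::-1],None,fx=8,fy=8,interpolation=cv2.INTER_CUBIC))
```

```text
t 27.95 tcp [ 0.5608 -0.0077  0.0763] grasp [0.5682 0.0177 0.0293] tip [0.5708 0.0265 0.0131] yaw 164.2 z [ 0.137  0.471 -0.871] F [ -4.68 -13.7   10.25] gap 0.0432 q [ 0.75  0.98 -0.89  2.12  0.78  0.28  2.29]
[108.6 -51.5]
```

View pics/top11z.png

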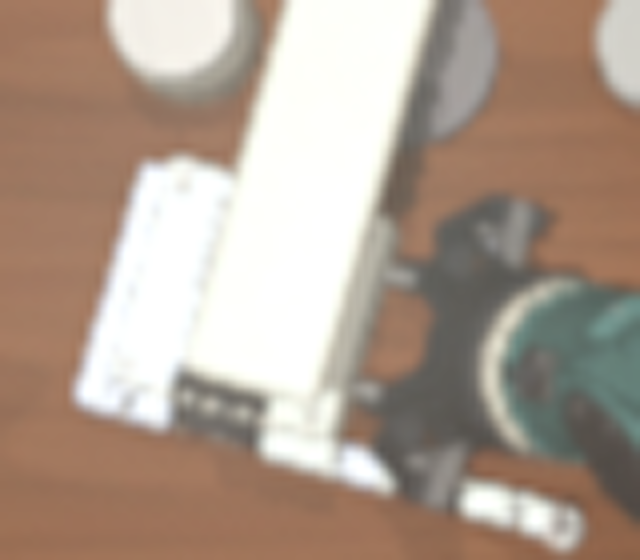

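{"api": "carry_out", "payload": {
  "increments": [
    {"slide": [0, -0.004, -0.002], "dr": [0, 0, 0], "claw": 0.5},
    {"slide": [0, -0.01, -0.006], "dr": [0, 0, 0], "claw": 0.5},
    {"slide": [0, -0.02, -0.012], "dr": [0, 0, 0], "claw": 0.5},
    {"slide": [0, -0.04, -0.03], "dr": [0, 0, 0], "claw": 0.5},
    {"slide": [0, -0.06, -0.06], "dr": [0, 0, 0], "claw": 0.5},
    {"slide": [0, -0.08, -0.09], "dr": [0, 0, 0], "claw": 0.5},
    {"slide": [0, -0.09, -0.12], "dr": [0, 0, 0], "claw": 0.5},
    {"slide": [0, -0.09, -0.12], "dr": [0, 0, 0], "claw": 0.5}
  ]
}}

```text
t: 28.8
tool_pos: [0.5235, -0.144, 0.1378]
ee_rot: [0.136, 0.958, 0.251, 0.039]
wrist_force: [0.7, 0.6, 0.1]
finger_gap: 0.0429
```

Run:
```python
from plan import *
save('top','top12');save('wrist','wrist12');save('side','side10');st()
for f in('top12','side10','wrist12'):
    p,d,c=load(f);P=pts(d,c);h=P[...,2];b=tobay(P)*1000
    o=np.array([2.4,-.5])if f=='side10' else 0
    if f=='side10': b=tobay(P-np.array([.0024,-.0005,0.002]))*1000; h=h-.002
    m=(d>0)&(h>.040)&(h<.05)&(b[...,0]>80)&(b[...,0]<240)&(b[...,1]>-130)&(b[...,1]<20)
    q=b[m]; print(f,m.sum(),np.percentile(q,[1,99],axis=0).round(1))
    # edges
    for lo,hi in((-90,-70),(-50,-30),(-30,-10)):
        k=q[(q[:,1]>lo)&(q[:,1]<hi)]
        if len(k)>5: print(' y',lo,hi,'x range',np.percentile(k[:,0],[2,98]).round(1))
    for lo,hi in((115,135),(135,165),(170,190),(190,212)):
        k=q[(q[:,0]>lo)&(q[:,0]<hi)]
        if len(k)>5: print(' x',lo,hi,'y range',np.percentile(k[:,1],[2,98]).round(1))
p,d,c=load('side10');cv2.imwrite('pics/side10z.png',cv2.resize(p[100:220,220:350,::-1],None,fx=5,fy=5,interpolation=cv2.INTER_CUBIC))
```

```text
t 28.95 tcp [ 0.5227 -0.1392  0.1365] grasp [ 0.5301 -0.1137  0.0895] tip [ 0.5327 -0.1049  0.0733] yaw 164.2 z [ 0.137  0.472 -0.871] F [ 0.33 -0.27  0.42] gap 0.0426 q [ 1.12  1.   -1.12  2.09  0.68  0.57  2.54]
top12 311 [[ 1.147e+02 -1.288e+02]
 [ 2.259e+02  1.000e-01]]
 y -90 -70 x range [116.3 211. ]
 y -50 -30 x range [115.5 213.8]
 y -30 -10 x range [116.4 214.3]
 x 115 135 y range [-93.3  -1.6]
 x 135 165 y range [-12.3   2.5]
 x 170 190 y range [-96.4  -0.6]
 x 190 212 y range [-97.   -1.4]
side10 509 [[115.4 -99.6]
 [215.7  -4.2]]
 y -90 -70 x range [115.3 213.5]
 y -50 -30 x range [116.  214.1]
 y -30 -10 x range [134.  213.3]
 x 115 135 y range [-97.4 -28.1]
 x 135 165 y range [-99.3 -14.8]
 x 170 190 y range [-99.2  -4.4]
 x 190 212 y range [-98.2  -4.6]
wrist12 2793 [[116.8 -97.7]
 [210.1  -4.3]]
 y -90 -70 x range [117.1 209.1]
 y -50 -30 x range [117.1 209.2]
 y -30 -10 x range [117.1 208.6]
 x 115 135 y range [-96.1 -10.6]
 x 135 165 y range [-96.8  -5.4]
 x 170 190 y range [-96.6  -4.1]
 x 190 212 y range [-96.5  -4.6]
```

View pics/wrist12.png

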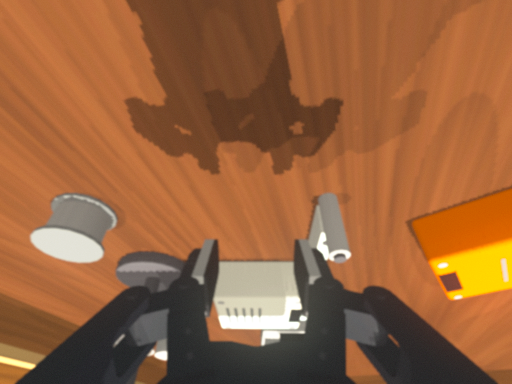

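View pics/side10z.png

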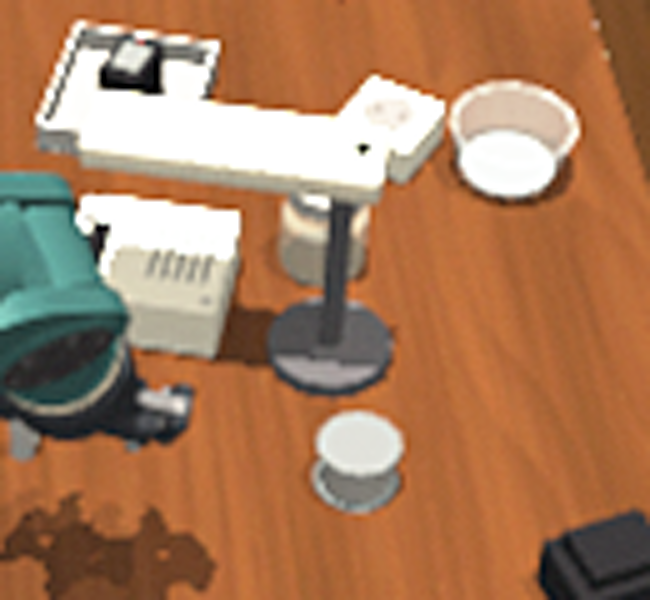

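{"api": "carry_out", "payload": {
  "increments": [
    {"slide": [0, -0.02, -0.03], "dr": [0, 0, 0], "claw": 0.5},
    {"slide": [0, -0.05, -0.06], "dr": [0, 0, 0], "claw": 0.5},
    {"slide": [0, -0.09, -0.09], "dr": [0, 0, 0], "claw": 0.5},
    {"slide": [0, -0.13, -0.12], "dr": [0, 0, 0], "claw": 0.5},
    {"slide": [0, -0.15, -0.14], "dr": [0, 0, 0], "claw": 0.5},
    {"slide": [0, -0.15, -0.14], "dr": [0, 0, 0], "claw": 0.5},
    {"slide": [0, -0.15, -0.14], "dr": [0, 0, 0], "claw": 0.5}
  ]
}}

```text
t: 29.65
tool_pos: [0.4684, -0.3298, 0.1842]
ee_rot: [0.132, 0.958, 0.252, 0.036]
wrist_force: [0.0, 0.5, 0.4]
finger_gap: 0.0431
```

Run:
```python
from meas import *
save('side','side11');save('top','top13');st()
p,d,c=load('side11');P=pts(d,c);h=P[...,2]-.002;b=tobay(P-np.array([.0024,-.0005,0]))*1000
m=(d>0)&(h>.039)&(h<.05)&(b[...,0]>80)&(b[...,0]<212)&(b[...,1]>-130)&(b[...,1]<20)&(p.min(-1)>50)
r=cv2.minAreaRect(b[m].astype(np.float32)); print(r,m.sum(),np.median(h[m]))
L=lambda a:(110+a[0]//4,110+a[1]//4,95+a[2]//4,95+a[3]//4)
p,d,c=load('top13');P=pts(d,c);h=P[...,2];ok=d>0
for nm,box,lo,hi in [('spool',(490,575,160,235),.025,.045),('jar',(245,335,150,235),.06,.09),('outlet',(110,220,70,180),.022,.045),('adapter',(50,150,290,370),.042,.06),('lampbar',(280,440,120,395),.15,.2)]:
    mm=comp(P,ok&(h>lo)&(h<hi),L(box)); q,z=rect(P,mm); print(nm,np.round(q[0],1),np.round(q[1],1),round(q[2],1),z.round(4))
p,d,c=load('side11');cv2.imwrite('pics/side11z.png',cv2.resize(p[90:220,210:340,::-1],None,fx=4.6,fy=4.6,interpolation=cv2.INTER_CUBIC))
```

```text
t 29.75 tcp [ 0.4685 -0.3282  0.1844] grasp [ 0.4757 -0.3026  0.1374] tip [ 0.4783 -0.2938  0.1212] yaw 164.4 z [ 0.135  0.474 -0.87 ] F [0.64 0.28 0.08] gap 0.0428 q [ 1.45  1.02 -1.22  1.92  0.55  0.91  2.93]
((160.6505126953125, -49.84992599487305), (102.75328826904297, 102.91925048828125), 0.4085245430469513) 562 0.045086546196804744
spool [699.8 -94.1] [49.4 49.2] 1.6 0.0362
jar [702.4 111.5] [52.6 50.5] 33.2 0.0745
outlet [764.9 225.6] [64.8 61.8] 53.5 0.0331
adapter [581.2 283.2] [50.8 33.7] 61.1 0.0488
lampbar [629.4  38.2] [ 56.7 190.8] 74.7 0.1823
```

View pics/side11z.png

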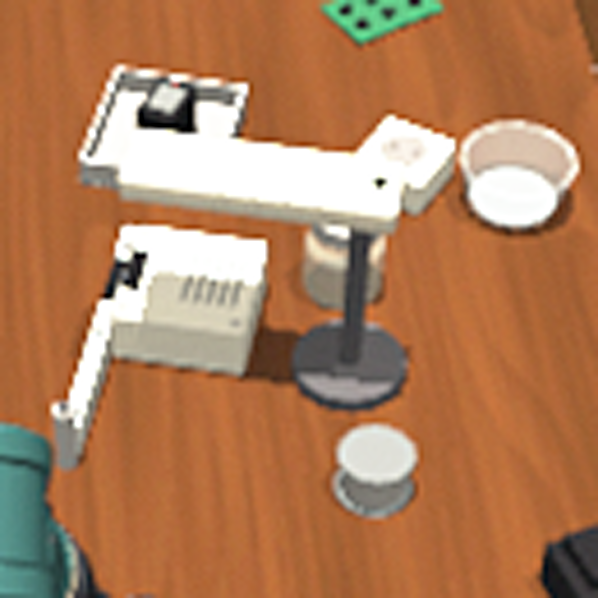

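Run:
```python
from cell import env
print(env.sign_off())
```

```text
the job is handed in; nothing more can be done
None
```

I handed the job in at about 29.8 s, well inside the 72 s limit. By my last checks both parts are where they should be; handing in reported no verdict.

**What I did:**
- **Adapter:** I picked it from under the lamp with the hand leaning back and set it upright in the tray.
- **Turn:** I pushed the unit against the corner post and turned it to about 90°. In the pictures it was on the post at about 30°, 55° and 79°.
- **Slide:** I pushed it along the fence with the hand leaning under the lamp until it stopped against the end stop, with the force rising to about 18 N.

**Last checks:**

| Item | Result |
|---|---|
| Unit across the bay | centre at y = -49.8 mm (target -50), so flush with the fence to about 1–2 mm |
| Unit along the bay | edges at about x = 115 and 215 mm, so the centre is near 165 mm |
| Unit angle and height | 0.4° from square, top face at 45 mm, so flat on the bench |
| Adapter | upright near the tray's centre, let go, top at 49 mm (4 mm floor plus 45 mm) |
| Spool, jar, outlet, lamp bar | within about 1 mm of where they started |
| Robot | clear of everything |

**Disagreements and gaps:**
- **Unit position along the bay:** the final side-view rectangle put the centre at x = 160.6 mm. I think that is wrong, because my mask was cut off at x = 212 mm and blurred at the near edge. The edge readings from the top and side views and the stop against the end stop all point to 165 mm. The wrist view read that edge at 209–210 mm.
- **Side camera offset:** it reads about 2–3 mm off the top camera, and I corrected for that.
- **Screwdriver:** I did not measure it again, but the arm never went near it.

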